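# Find the tin with the loose brass knob and hold it out

## Task

One of the three sealed tins on the plywood board has a loose brass ball knob in it; the other two are packed tight with wax. Working from the robot's left to its right, lift each tin well clear of the board and shake it by rocking it end to end, tipping its long axis by about 30 degrees, to feel which one has the knob rolling inside, and stand the tins with wax back upright where they stood. Finish while still holding the tin that rattles, level and still, some 10 cm above the middle of the carved panel, in the gripper and not put down; leave the bowl, gouge and mallet alone.

Things in the scene. Friction and masses are not known exactly. Their poses are not given: they have to be found in the camera images.
- tin_left: Sealed tin, 110 mm long (its x), 50 wide (its y), 50 high, 0.25 to 0.35 kg; starts the left one of three alike (largest y). Origin: centre of its underside, z up. Holds either wax that fills it and cannot move, or one loose 170 g brass ball, 34 mm across, that rolls inside up to 34 mm either way along x as the tin is tipped end to end. Which tin has the ball varies.
- tin_middle: Sealed tin, 110 mm long (its x), 50 wide (its y), 50 high, 0.25 to 0.35 kg; starts the middle one of three alike (between the others). Origin: centre of its underside, z up. Holds either wax that fills it and cannot move, or one loose 170 g brass ball, 34 mm across, that rolls inside up to 34 mm either way along x as the tin is tipped end to end. Which tin has the ball varies.
- tin_right: Sealed tin, 110 mm long (its x), 50 wide (its y), 50 high, 0.25 to 0.35 kg; starts the right one of three alike (smallest y). Origin: centre of its underside, z up. Holds either wax that fills it and cannot move, or one loose 170 g brass ball, 34 mm across, that rolls inside up to 34 mm either way along x as the tin is tipped end to end. Which tin has the ball varies.
- panel_mid (a point): Centre of the top face of the fixed carved wooden panel (a drawer front) lying beyond the board: 105 mm by 220 mm, 28 mm thick, with a carved ring in the middle. The point is 28 mm above the table.
- board: Flat fixed plywood board, 150 mm (its x) by 360 mm (its y), 12 mm thick, on which the tins stand 110 mm apart or a little more or less along its y, their long sides along its x. Origin: centre of its underside, on the table.
- bowl: Terracotta bowl 110 mm across, 45 mm high, standing to the left. Leave alone. Origin: centre of its underside.
- gouge: Carving gouge, wooden handle, about 215 mm long, 30 mm high, lying to the right. Leave alone. Origin: underside, where handle meets blade.
- mallet: Turned dark wood mallet, 200 mm long, 54 mm thick, lying to the left. Leave alone. Origin: underside, half way along.
Things that resemble listed ones, but are neither listed nor needed, are in the scene too. What is shaped like the tin_right but pink is not meant. Leave any purple look-alike of the tin_left alone.

How it is judged:
By the outcome, as a careful person would: the job done as asked, in the order asked, and still so for the second after the job is handed in, while the arm keeps its last pose, push and grip.
It also fails if it takes over 69 s, if anything falls off the work surface, if the arm or the gripper's body presses on something with over 40 N, if the wrist force passes 120 N, or if a joint passes its speed limit or range.

## Robot

A 6-joint arm with a two-finger parallel gripper is mounted at the origin on the work surface. World frame = base frame: x ahead of the robot, y to its left, z up, the work surface at z = 0. Lengths are in m, angles in rad, forces in N, time in s.
With the tool pointing down it reaches from about 0.35 to 0.975 m from the base axis. Payload 4.9 kg.
Tool frame: the origin (TCP) lies between the finger pads; the fingertips stand 25 mm ahead of it and the grasp point (between the pads) lies 6 mm ahead of it (manip.tcp_to_tips is the z of the fingertips in the tool frame, in m); z points along the fingers, y is the line along which they close (so a half turn about z gives the same grasp; the last joint's range is limited). The gripper opens to 85 mm and grips with 20 to 120 N. Pads are 22 mm wide; open, the fingers measure 114 mm over their backs; the gripper's body (76 mm by 85 mm) begins 54 mm behind the grasp point. The pads swing forward as they close: fully open they stand 13 mm farther back than shut.
Start: joints at [-1.462, 0.053, 1.613, -0, 1.476, -0.119], TCP at [0.141, -0.609, 0.256] pointing down, gripper open.
Joint ranges: [-3.01, 3.01], [-1.01, 2.22], [0.06, 2.58], [-1.02, 4.17], [0.09, 2.62], [-3.14, 3.14]. Speed limits (rad/s): [2.57, 2.57, 3.14, 3.14, 3.14, 3.14].

## Interface

Orientations are given as a unit quaternion [w, x, y, z].
In Python, from plant import manip gives the robot as it stands. The module is installed in compiled form; this text tells all that it offers.
- The arm moves only by the tool arm_command, never from a script. Its argument "moves" is a list of rows, each a list of 3 entries, a list of its own where there are three numbers: the opening, from -1 (shut) to 1 (fully open), then the shift along the tool's x, y, z in units of 0.15 m (1.0 is 0.15 m), then the turn about the tool's z in units of 2 pi rad (1.0 is 2 pi rad). A call has 1 to 20 rows; each row is the pose to reach, as a shift and turn from the pose commanded when the call began, along the tool's axes at that moment, turning the shorter way round; what a row does not reach only later rows make up. A row lasts 1/12 s, in which the tool goes at most 41.7 mm and 7.16 degrees, less where a joint would pass 70% of its speed; a pose out of reach is approached as far as the arm can. A call with a number of a shift or a turn outside -1 to 1 is refused whole. A call with a gripper value outside its range is refused whole. The fingers move at their own pace and stop on an object; the grip force is fixed at half the most. Time passes only in rows, so rows that repeat a pose let the fingers close. It gives the time, the measured TCP pose, the force, the opening and the grip force at its end, in the units of the state.
- manip.state(): the state, without advancing time (a new reading comes with each control period).
- manip.grab_frame(name): name is "scene" or "side" or "wrist"; returns a dict with "frame" (384x512x3 uint8, red, green, blue), "fx", "fy", "cx", "cy" (pixels), "k1" (the pictures are not rectified: a ray, as slopes to the right and down, at radius r is drawn at 1 + k1 r^2 times it, then the intrinsics apply), "R" (3x3) and "t" (3): a world point X has camera coordinates R X + t. Camera axes: x right, y down, z forward; pixel columns grow to the right and rows downward; lengths in m; the calibration is good to about 2 mm. A picture is of the moment at which its call begins. There is no depth.
- manip.job_done(): hands the job in; it is judged then, once.
Trained networks look in a picture, given as the dict that the camera call returned (one of the last four; its "shot" number tells which), for a name from the list of things; names that differ only in an ending like _2 or _b are one class to them, and where a whole thing is asked for, a point or a joint stands for the part that bears it (a point fixed in the world has none). Each returns a list of dicts, best first, with "confidence" (0 to 1); they miss things now and then, are a little off and sometimes report something else, mostly with a low value. They report only what shows in the picture. A call takes as long as a camera call. They do not tell look-alikes from the thing itself.
- manip.search_frame(picture, target): "extent" ([left, top, right, bottom] in pixels, round what is visible of it).
The state is a dict: "time": time; "joint_pos": joint angles; "joint_vel": joint speeds; "joint_efforts": joint torques, N m; "tool_pos": TCP position; "tool_rot": TCP orientation; "contact_force": force on the tool from outside, world axes, zero at the start; "ft_torque": the same for the moment, N m; "gripper_width": opening from 0.0 (shut) to 1.0 (fully open); "grasp_force": force on a finger pad.
Only numpy, scipy, OpenCV 4.12 (cv2) and the standard library are available. Lean on these libraries where they do the work, as an engineer would, in place of code of your own. Each camera call takes 0.05 s, during which the arm holds its last target. There are 200 camera calls.

## Working session

There is one attempt and no reset: what is moved stays moved. The work goes in short steps, Python scripts to look and compute and a tool call to move; the robot and the scene stay as the last step left them, time stands still between calls to the robot, and variables do not carry over. Pictures are saved under pics/ and viewed, at most 10 in all, crops included, and the job is handed in when it is done.

Besides the shell and the picture viewer there is one more tool, called after "Request:" as name([rows], argument=value, ...), one row to a line, values as JSON. arm_command: Moves the arm, as the interface text tells. Shifts and turns lie within -1 to 1; 1 stands for 0.15 m of shift or 2 pi rad of turn. Its arguments: {"type":"object","properties":{"moves":{"type":"array"}},"required":["moves"]}

```bash
mkdir -p pics
cat > h.py <<'E'
import numpy as np, cv2
from plant import manip
def ray(p,u,v):
    x,y=(u-p["cx"])/p["fx"],(v-p["cy"])/p["fy"]; a,b=x,y
    for _ in range(20):
        s=1+p["k1"]*(a*a+b*b); a,b=x/s,y/s
    R=np.array(p["R"]); return -R.T@np.array(p["t"]), R.T@np.array([a,b,1.])
def onz(p,u,v,z):
    o,d=ray(p,u,v); return o+d*(z-o[2])/d[2]
def proj(p,X):
    c=np.array(p["R"])@np.array(X)+np.array(p["t"]); a,b=c[:2]/c[2]; s=1+p["k1"]*(a*a+b*b)
    return np.array([p["fx"]*a*s+p["cx"],p["fy"]*b*s+p["cy"]])
def save(p,n): cv2.imwrite("pics/"+n+".png",cv2.cvtColor(p["frame"],cv2.COLOR_RGB2BGR))
E
python3 - <<'E'
from h import *
print(manip.state(), manip.tcp_to_tips)
ps=[manip.grab_frame(n) for n in ("scene","side")]
cv2.imwrite("pics/a.png",cv2.resize(cv2.cvtColor(np.vstack([q["frame"] for q in ps]),cv2.COLOR_RGB2BGR),None,fx=.78,fy=.78))
save(ps[0],"scene0")
for q in ps:
  print({k:q[k] for k in("fx","cx","cy","k1","t")}, np.round(q["R"],3).tolist())
  for n in ("tin_left","panel_mid","board","bowl"):
    print(n,[(np.round(d["extent"]),round(d["confidence"],2)) for d in manip.search_frame(q,n)])
E
```

```text
{'time': 0.0, 'joint_pos': array([-1.46199902e+00,  5.33878534e-02,  1.61434249e+00,  2.34367505e-06,
        1.47599426e+00, -1.18997250e-01]), 'joint_vel': array([-0.00083491, -0.00043319,  0.00061474, -0.00014669,  0.0004494 ,
       -0.00045861]), 'joint_efforts': array([-5.30965135e-04, -3.93682408e+01, -3.70183682e+01, -3.72014401e-04,
        7.00846067e-03, -2.20288956e-05]), 'tool_pos': array([ 0.14108169, -0.60826336,  0.25501479]), 'tool_rot': array([-1.06595256e-03,  9.93520162e-01,  1.13651004e-01,  6.60284763e-06]), 'contact_force': array([ 0.09315578,  0.1188912 , -0.39224545]), 'ft_torque': array([ 0.03127289,  0.01413074, -0.03760243]), 'grasp_force': 0.0, 'gripper_width': 0.9993605010828208} 0.025
{'fx': 396.5998456479602, 'cx': 259.97810149531523, 'cy': 196.19166431593018, 'k1': 0.04742955261264117, 't': array([ 0.07354287, -0.23388235,  1.65325677])} [[-0.125, 0.992, -0.01], [0.598, 0.068, -0.799], [-0.792, -0.105, -0.602]]
tin_left [(array([286., 183., 304., 221.]), 0.96), (array([326., 161., 350., 188.]), 0.93), (array([226., 234., 312., 278.]), 0.29)]
panel_mid [(array([226., 235., 310., 280.]), 0.55)]
board [(array([202., 188., 318., 230.]), 0.84)]
bowl [(array([364., 187., 400., 210.]), 0.93)]
{'fx': 350.2431835648835, 'cx': 258.16254810377666, 'cy': 192.37606943790743, 'k1': -0.07772593047277257, 't': array([0.36317624, 0.22246524, 0.83396371])} [[-0.826, -0.564, -0.002], [-0.343, 0.505, -0.792], [0.447, -0.654, -0.61]]
tin_left [(array([236., 274., 292., 316.]), 0.9), (array([211., 205., 256., 246.]), 0.68)]
panel_mid [(array([150., 172., 223., 221.]), 0.93)]
board [(array([195., 186., 306., 262.]), 0.82)]
bowl [(array([144., 278., 191., 320.]), 0.72)]
```

View pics/a.png

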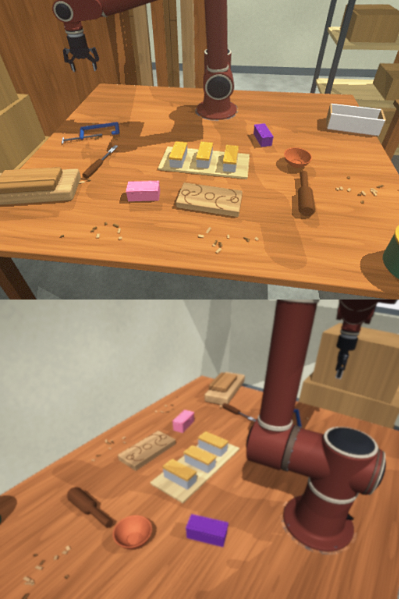

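Run:
```python
from h import *
for n in ("scene","side"):
  p=manip.grab_frame(n)
  X0,X1,Y0,Y1,s=0.25,0.95,-0.35,0.35,1000
  def ortho(z):
    M=np.zeros((700,700,2),np.float32)
    xs=X0+(np.arange(700)+.5)/s; ys=Y1-(np.arange(700)+.5)/s
    g=np.stack(np.meshgrid(xs,ys,indexing="ij"),-1)
    P=np.concatenate([g,np.full((700,700,1),z)],-1)
    c=P@np.array(p["R"]).T+np.array(p["t"]); a=c[...,:2]/c[...,2:]; a=a*(1+p["k1"]*(a**2).sum(-1,keepdims=True))
    m=(a*[p["fx"],p["fy"]]+[p["cx"],p["cy"]]).astype(np.float32)
    return cv2.remap(cv2.cvtColor(p["frame"],cv2.COLOR_RGB2BGR),m[...,0],m[...,1],cv2.INTER_LINEAR)
  o=ortho(0.062); cv2.imwrite(f"pics/o62_{n}.png",o[:,:]); o28=ortho(0.028)
  cv2.imwrite(f"pics/o28_{n}.png",o28)
  hsv=cv2.cvtColor(o,cv2.COLOR_BGR2HSV)
  m=cv2.inRange(hsv,(17,150,140),(30,255,255)); m=cv2.morphologyEx(m,cv2.MORPH_OPEN,np.ones((7,7)))
  for c in cv2.findContours(m,0,2)[0]:
    if cv2.contourArea(c)>1500:
      (u,v),wh,an=cv2.minAreaRect(c); print(n,round(X0+v/s,4),round(Y1-u/s,4),np.round(wh),round(an,1))
a=[cv2.imread(f"pics/o{z}_{n}.png") for z in (62,28) for n in ("scene","side")]
cv2.imwrite("pics/o.png",cv2.resize(np.vstack([np.hstack(a[:2]),np.hstack(a[2:])]),(600,600),interpolation=cv2.INTER_AREA))
```

```text
scene 0.4663 0.0981 [122.  54.] 88.0
scene 0.4633 -0.1163 [125.  56.] 87.8
scene 0.4532 -0.0084 [124.  55.] 88.6
side 0.4621 0.1031 [112.  53.] 86.1
side 0.462 -0.1122 [112.  56.] 87.5
side 0.4515 -0.0003 [113.  47.] 87.4
```

View pics/o.png

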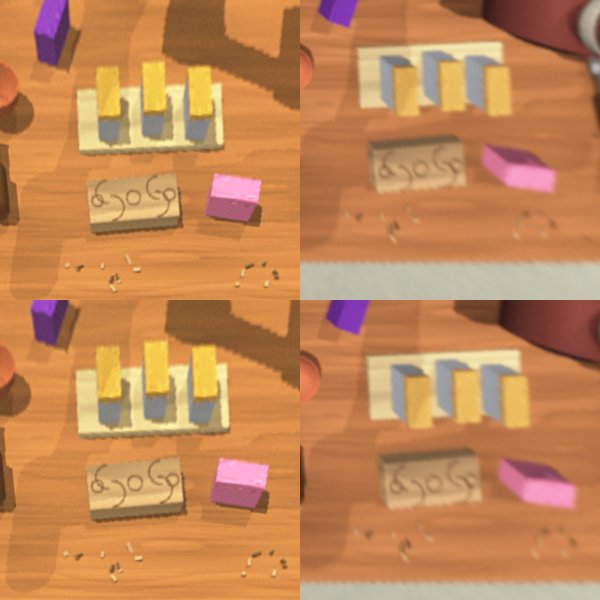

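Request:
arm_command([
  [1,[0.77,-1,0],0],
  [1,[0.77,-1,0],0],
  [1,[0.77,-1,0],0],
  [1,[0.77,-1,0],0],
  [1,[0.77,-1,0],0],
])

```text
time: 1.02
tool_pos: [0.2209, -0.4335, 0.2561]
tool_rot: [-0.0, 0.993, 0.114, 0.0]
contact_force: [0.6, 0.2, 1.1]
gripper_width: 0.998
grasp_force: 0.0
```

Request:
arm_command([
  [1,[0.77,-1,0],0],
  [1,[0.77,-1,0],0],
  [1,[0.77,-1,0],0],
  [1,[0.77,-1,0],0],
  [1,[0.77,-1,0],0],
])

```text
time: 1.43
tool_pos: [0.2993, -0.2614, 0.2565]
tool_rot: [0.0, 0.993, 0.115, 0.001]
contact_force: [-0.3, 0.1, -0.3]
gripper_width: 1.0
grasp_force: 0.0
```

Request:
arm_command([
  [1,[0.77,-1,0],0],
  [1,[0.77,-1,0],0],
  [1,[0.77,-1,0],0],
  [1,[0.77,-1,0],0],
  [1,[0.77,-1,0],0],
])

```text
time: 1.85
tool_pos: [0.3779, -0.089, 0.2568]
tool_rot: [-0.0, 0.993, 0.115, 0.001]
contact_force: [0.4, -0.5, 0.2]
gripper_width: 1.002
grasp_force: 0.0
```

Request:
arm_command([
  [1,[0.77,-1,0],0.045],
  [1,[0.77,-1,0],0.045],
  [1,[0.77,-1,0],0.045],
  [1,[0.77,-1,0],0.045],
  [1,[0.77,-1,0],0.045],
])

```text
time: 2.27
tool_pos: [0.4562, 0.0822, 0.2567]
tool_rot: [0.0, 1.0, -0.027, 0.001]
contact_force: [1.0, -0.9, 0.6]
gripper_width: 1.002
grasp_force: 0.0
```

```bash
cat >> h.py <<'E'
def rays(p):
    h,w=p["frame"].shape[:2]; v,u=np.mgrid[:h,:w]
def wrist_tops(z=0.062):
    p=manip.grab_frame("wrist"); hsv=cv2.cvtColor(p["frame"],cv2.COLOR_RGB2HSV)
    m=cv2.inRange(hsv,(17,150,120),(30,255,255)); m=cv2.morphologyEx(m,cv2.MORPH_OPEN,np.ones((7,7)))
    for c in cv2.findContours(m,0,1)[0]:
        if cv2.contourArea(c)>800:
            q=np.array([onz(p,*k[0],z)[:2] for k in c],np.float32)*1000
            (a,b),wh,an=cv2.minAreaRect(q); b0=cv2.boundingRect(c)
            print("top",np.round([a,b],1),np.round(wh,1),round(an,1),"px",b0)
    return p
E
python3 - <<'E'
from h import *
s=manip.state(); print(s["joint_pos"],s["tool_pos"],s["time"])
p=wrist_tops(); save(p,"w1")
E
```

```text
[ 1.75431576e-02 -3.51779223e-01  1.97421845e+00 -1.04438993e-04
  1.51776781e+00  1.64310624e+00] [0.45620385 0.08218895 0.25673257] 2.2667
top [452.   -7.1] [ 51.6 110.2] 87.5 px (308, 124, 50, 91)
top [463.9  99.3] [ 49.7 110.8] 87.4 px (218, 118, 45, 93)
top [ 463.1 -112.3] [ 54.1 109. ] 87.3 px (394, 110, 57, 92)
```

View pics/w1.png

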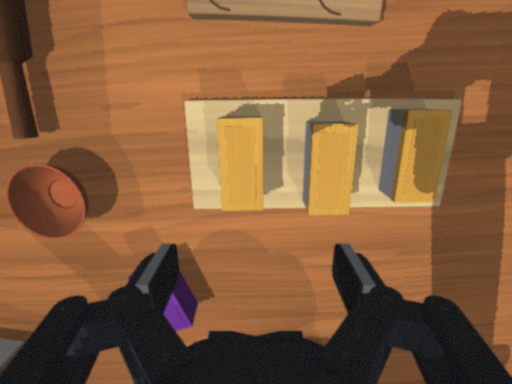

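Request:
arm_command([
  [1,[-1,0,0],0],
  [1,[-1,0,0],0],
  [1,[-1,0,0],0],
  [1,[-1,0,0],0],
  [1,[-1,0,0],0],
  [1,[-1,0,0],0],
])

```text
time: 2.82
tool_pos: [0.3057, 0.0884, 0.2569]
tool_rot: [-0.0, 1.0, -0.027, 0.002]
contact_force: [0.1, 0.3, -0.0]
gripper_width: 1.0
grasp_force: 0.0
```

Run:
```python
from h import *
s=manip.state(); print(s["joint_pos"],s["tool_pos"],s["tool_rot"],s["time"])
```

```text
[ 4.60302162e-02 -8.08753978e-01  2.25799272e+00 -2.35129678e-05
  1.68871607e+00  1.67112934e+00] [0.30571857 0.08835497 0.2568501 ] [-1.21351467e-04  9.99629732e-01 -2.71494209e-02  1.81490239e-03] 2.8167
```

Request:
arm_command([
  [1,[-0.6,0,0],0],
  [1,[-0.6,0,0],0],
  [1,[-0.6,0,0],0],
  [1,[-0.6,0,0],0],
  [1,[-0.6,0,0],0],
  [1,[-0.6,0,0],0],
])

```text
time: 3.32
tool_pos: [0.2399, 0.1029, 0.2585]
tool_rot: [0.004, 1.0, -0.028, -0.008]
contact_force: [0.6, 0.2, 0.1]
gripper_width: 1.001
grasp_force: 0.0
```

Run:
```python
from h import *
s=manip.state(); print(s["joint_pos"],s["tool_pos"],s["tool_rot"],s["time"])
```

```text
[ 0.12239759 -1.00773121  2.3460317  -0.00538625  1.82027462  1.74739418] [0.23987172 0.10292814 0.25854429] [ 0.0038508   0.99957574 -0.02773825 -0.00800686] 3.3167
```

Request:
arm_command([
  [1,[0.6,0,0],0],
  [1,[0.6,0,0],0],
  [1,[0.6,0,0],0],
  [1,[0.6,0,0],0],
  [1,[0.6,0,0],0],
])

```text
time: 3.73
tool_pos: [0.3291, 0.0978, 0.2564]
tool_rot: [0.004, 1.0, -0.028, -0.009]
contact_force: [-0.3, 0.4, 0.6]
gripper_width: 1.003
grasp_force: 0.0
```

Run:
```python
from h import *
s=manip.state(); print(s["joint_pos"],s["tool_pos"],s["tool_rot"],s["time"])
```

```text
[ 0.07548117 -0.699382    2.20129604 -0.00586125  1.65922784  1.70184786] [0.32913356 0.09781246 0.25635642] [ 0.00391357  0.99955557 -0.02801035 -0.00942118] 3.7333
```

Request:
arm_command([
  [1,[1,0,-0.1],0],
  [1,[1,0,-0.1],0],
  [1,[1,0,-0.1],0],
  [1,[1,0,-0.1],0],
])

```text
time: 4.07
tool_pos: [0.4811, 0.0897, 0.271]
tool_rot: [0.004, 1.0, -0.028, -0.006]
contact_force: [-0.7, -0.1, -0.5]
gripper_width: 1.001
grasp_force: 0.0
```

Request:
arm_command([
  [1,[1,0,-0.1],0],
  [1,[1,0,-0.1],0],
  [1,[1,0,-0.1],0],
  [1,[1,0,-0.1],0],
])

```text
time: 4.4
tool_pos: [0.6313, 0.0816, 0.2837]
tool_rot: [0.004, 1.0, -0.028, -0.007]
contact_force: [-0.2, 0.9, -0.1]
gripper_width: 1.003
grasp_force: 0.0
```

Request:
arm_command([
  [1,[1,0,-0.1],0],
  [1,[1,0,-0.1],0],
  [1,[1,0,-0.1],0],
  [1,[1,0,-0.1],0],
])

```text
time: 4.73
tool_pos: [0.781, 0.0734, 0.2964]
tool_rot: [0.004, 1.0, -0.028, -0.007]
contact_force: [-0.6, 0.7, 0.4]
gripper_width: 0.995
grasp_force: 0.0
```

Request:
arm_command([
  [1,[1,0,0],0],
  [1,[1,0,0],0],
  [1,[1,0,0],0],
  [1,[1,0,0],0],
])

```text
time: 5.07
tool_pos: [0.9302, 0.0652, 0.2932]
tool_rot: [0.004, 1.0, -0.028, -0.007]
contact_force: [0.2, 0.7, -1.1]
gripper_width: 1.0
grasp_force: 0.0
```

Request:
arm_command([
  [1,[1,0,0],0],
  [1,[1,0,0],0],
])

```text
time: 5.23
tool_pos: [0.9802, 0.0624, 0.2939]
tool_rot: [0.004, 1.0, -0.027, -0.005]
contact_force: [2.1, 0.3, 1.0]
gripper_width: 0.997
grasp_force: 0.0
```

Request:
arm_command([
  [1,[1,0,0],0],
  [1,[1,0,0],0],
])

```text
time: 5.4
tool_pos: [0.9991, 0.0551, 0.2588]
tool_rot: [0.003, 1.0, -0.027, -0.004]
contact_force: [-0.5, -0.7, -6.2]
gripper_width: 0.999
grasp_force: 0.0
```

Run:
```python
from h import *
s=manip.state(); print(s["joint_pos"],s["tool_pos"],s["tool_rot"],s["time"])
```

```text
[-0.0178285   1.16839213  0.07047779 -0.00548964  1.91111577  1.60573691] [0.9991383  0.05507958 0.25877276] [ 0.00262703  0.9996155  -0.02728616 -0.00417416] 5.4
```

Request:
arm_command([
  [1,[1,0,-0.4],0],
  [1,[1,0,-0.4],0],
  [1,[1,0,-0.4],0],
  [1,[1,0,-0.4],0],
])

```text
time: 5.73
tool_pos: [1.0048, 0.0443, 0.2959]
tool_rot: [0.002, 0.999, -0.027, 0.025]
contact_force: [-0.2, 0.5, 0.0]
gripper_width: 0.999
grasp_force: 0.0
```

```bash
cat >> h.py <<'E'
from scipy.spatial.transform import Rotation as Ro
def st():
    s=manip.state(); w,x,y,z=s["tool_rot"]; M=Ro.from_quat([x,y,z,w]).as_matrix()
    print("t",round(s["time"],2),"j",np.round(s["joint_pos"],3),"p",np.round(s["tool_pos"],4),"zdeg",np.round(np.degrees(M[:2,2]),2),"yaw",round(np.degrees(np.arctan2(M[1,0],M[0,0])),1),"w",round(s["gripper_width"],3),"F",np.round(s["contact_force"],1),round(s["grasp_force"],1),"T",np.round(s["ft_torque"],3))
E
python3 -c "from h import *;st()"
```

```text
t 5.73 j [-0.029  1.141  0.055 -0.003  1.895  1.596] p [1.0048 0.0443 0.2959] zdeg [ 2.9  -0.25] yaw -3.1 w 0.999 F [-0.2  0.5  0. ] 0.0 T [-0.036  0.045 -0.009]
```

Request:
arm_command([
  [1,[1,0,-0.4],0],
  [1,[1,0,-0.4],0],
  [1,[1,0,-0.4],0],
  [1,[1,0,-0.4],0],
])

```text
time: 6.07
tool_pos: [1.0083, 0.0346, 0.3052]
tool_rot: [0.001, 0.999, -0.027, 0.037]
contact_force: [-0.0, -0.2, 0.4]
gripper_width: 1.002
grasp_force: 0.0
```

```bash
python3 -c "from h import *;st()"
```

```text
t 6.07 j [-0.039  1.132  0.055 -0.     1.881  1.586] p [1.0083 0.0346 0.3052] zdeg [ 4.25 -0.19] yaw -3.1 w 1.002 F [-0.  -0.2  0.4] 0.0 T [-0.034 -0.016  0.011]
```

Request:
arm_command([
  [1,[1,0,-0.3],0],
])

```text
time: 6.15
tool_pos: [1.0139, 0.032, 0.3077]
tool_rot: [-0.0, 0.998, -0.027, 0.049]
contact_force: [1.2, 0.3, -0.6]
gripper_width: 1.003
grasp_force: 0.0
```

Request:
arm_command([
  [1,[1,0,-0.3],0],
])

```text
time: 6.23
tool_pos: [1.0194, 0.0285, 0.312]
tool_rot: [-0.001, 0.998, -0.027, 0.062]
contact_force: [1.0, -0.1, -0.0]
gripper_width: 1.0
grasp_force: 0.0
```

Request:
arm_command([
  [1,[1,0,-0.3],0],
])

```text
time: 6.32
tool_pos: [1.0242, 0.0253, 0.3177]
tool_rot: [-0.001, 0.997, -0.027, 0.075]
contact_force: [0.2, 0.5, -0.2]
gripper_width: 1.0
grasp_force: 0.0
```

```bash
python3 -c "from h import *;st()"
```

```text
t 6.32 j [-0.049  1.121  0.055  0.006  1.816  1.578] p [1.0242 0.0253 0.3177] zdeg [ 8.53 -0.06] yaw -3.1 w 1.0 F [ 0.2  0.5 -0.2] 0.0 T [-0.009  0.069 -0.031]
```

Request:
arm_command([
  [1,[-1,0,-0.08],0],
  [1,[-1,0,-0.08],0],
  [1,[-1,0,-0.08],0],
  [1,[-1,0,-0.08],0],
])

```text
time: 6.65
tool_pos: [0.9154, 0.0309, 0.3135]
tool_rot: [-0.001, 0.997, -0.027, 0.077]
contact_force: [0.7, -0.6, 1.3]
gripper_width: 1.0
grasp_force: 0.0
```

Request:
arm_command([
  [1,[-1,0,-0.08],0],
  [1,[-1,0,-0.08],0],
  [1,[-1,0,-0.08],0],
  [1,[-1,0,-0.08],0],
])

```text
time: 6.98
tool_pos: [0.763, 0.0399, 0.3042]
tool_rot: [-0.001, 0.997, -0.027, 0.075]
contact_force: [0.9, 0.1, -0.2]
gripper_width: 1.002
grasp_force: 0.0
```

Request:
arm_command([
  [1,[-1,0,-0.08],0],
  [1,[-1,0,-0.08],0],
  [1,[-1,0,-0.08],0],
  [1,[-1,0,-0.08],0],
])

```text
time: 7.32
tool_pos: [0.6137, 0.048, 0.2941]
tool_rot: [-0.001, 0.997, -0.027, 0.076]
contact_force: [0.9, 0.6, 0.4]
gripper_width: 1.0
grasp_force: 0.0
```

Request:
arm_command([
  [1,[-1,0,-0.08],0],
  [1,[-1,0,-0.08],0],
  [1,[-1,0,-0.08],0],
  [1,[-1,0,-0.08],0],
])

```text
time: 7.65
tool_pos: [0.464, 0.0562, 0.2839]
tool_rot: [-0.001, 0.997, -0.027, 0.076]
contact_force: [0.1, 0.1, 0.8]
gripper_width: 1.002
grasp_force: 0.0
```

Request:
arm_command([
  [1,[-1,0.2,-0.08],0],
  [1,[-1,0.2,-0.08],0],
  [1,[-1,0.2,-0.08],0],
  [1,[-1,0.2,-0.08],0],
])

```text
time: 7.98
tool_pos: [0.3125, 0.0341, 0.2737]
tool_rot: [-0.001, 0.997, -0.027, 0.076]
contact_force: [-0.5, 0.4, 1.5]
gripper_width: 0.999
grasp_force: 0.0
```

```bash
python3 -c "from h import *;st()"
```

```text
t 7.98 j [-0.146 -0.963  2.307  0.02   1.646  1.481] p [0.3125 0.0341 0.2737] zdeg [ 8.72 -0.12] yaw -3.1 w 0.999 F [-0.5  0.4  1.5] 0.0 T [0.005 0.096 0.027]
```

Request:
arm_command([
  [1,[-1,0,0],0],
])

```text
time: 8.07
tool_pos: [0.2946, 0.039, 0.2694]
tool_rot: [0.001, 0.997, -0.028, 0.066]
contact_force: [23.2, 1.9, 12.6]
gripper_width: 0.996
grasp_force: 0.0
```

Request:
arm_command([
  [1,[-1,0,0],0],
])

```text
time: 8.15
tool_pos: [0.2866, 0.0481, 0.2641]
tool_rot: [0.003, 0.998, -0.029, 0.053]
contact_force: [0.1, -1.1, -0.6]
gripper_width: 1.003
grasp_force: 0.0
```

Request:
arm_command([
  [1,[-1,0,0],0],
])

```text
time: 8.23
tool_pos: [0.2788, 0.0588, 0.2642]
tool_rot: [0.006, 0.999, -0.029, 0.043]
contact_force: [0.2, -0.2, 0.0]
gripper_width: 0.999
grasp_force: 0.0
```

Request:
arm_command([
  [1,[-1,0,0],0],
])

```text
time: 8.32
tool_pos: [0.2694, 0.071, 0.2642]
tool_rot: [0.01, 0.999, -0.029, 0.032]
contact_force: [0.7, 0.1, -0.5]
gripper_width: 0.998
grasp_force: 0.0
```

Request:
arm_command([
  [1,[-1,0,0],0],
])

```text
time: 8.4
tool_pos: [0.2585, 0.0849, 0.2646]
tool_rot: [0.014, 0.999, -0.029, 0.022]
contact_force: [-0.4, 0.6, -0.6]
gripper_width: 1.001
grasp_force: 0.0
```

```bash
python3 -c "from h import *;st()"
```

```text
t 8.4 j [ 0.072 -1.011  2.338 -0.033  1.774  1.694] p [0.2585 0.0849 0.2646] zdeg [ 2.44 -1.68] yaw -3.3 w 1.001 F [-0.4  0.6 -0.6] 0.0 T [0.031 0.021 0.038]
```

```bash
cat >> h.py <<'E'
def need(*T,yaw=None):
    s=manip.state(); w,x,y,z=s["tool_rot"]; M=Ro.from_quat([x,y,z,w]).as_matrix()
    for t in T: print("shift to",t,np.round(M.T@(np.array(t)-s["tool_pos"])/.15,3))
    if yaw is not None:
        a=np.degrees(np.arctan2(M[1,0],M[0,0])); print("turn",round(((a-yaw+180)%360-180)/360,4))
E
python3 - <<'E'
from h import *
need((.464,.0993,.2),(.464,.0993,.11),(.464,.0993,.047),yaw=-2.6)
E
```

```text
shift to (0.464, 0.0993, 0.2) [ 1.342 -0.188  0.485]
shift to (0.464, 0.0993, 0.11) [ 1.315 -0.204  1.085]
shift to (0.464, 0.0993, 0.047) [ 1.296 -0.215  1.504]
turn -0.002
```

Request:
arm_command([
  [1,[0.8,-0.11,0.4],0],
  [1,[0.8,-0.11,0.4],0],
  [1,[0.8,-0.11,0.4],0],
  [1,[0.8,-0.11,0.4],0],
])

```text
time: 8.73
tool_pos: [0.3844, 0.0929, 0.2045]
tool_rot: [0.014, 0.999, -0.028, 0.019]
contact_force: [-1.3, 0.7, -0.6]
gripper_width: 0.998
grasp_force: 0.0
```

Request:
arm_command([
  [1,[0.51,-0.09,0.6],0],
  [1,[0.51,-0.09,0.6],0],
  [1,[0.51,-0.09,0.6],0],
  [1,[0.51,-0.09,0.6],0],
])

```text
time: 9.07
tool_pos: [0.4624, 0.099, 0.1133]
tool_rot: [0.014, 0.999, -0.028, 0.015]
contact_force: [-0.7, 0.7, -0.5]
gripper_width: 0.999
grasp_force: 0.0
```

Run:
```python
from h import *
st(); p=wrist_tops(); save(p,"w2"); need((.464,.0993,.047),yaw=-2.6)
```

```text
t 9.07 j [ 0.071 -0.2    2.101 -0.034  1.213  1.71 ] p [0.4624 0.099  0.1133] zdeg [ 1.68 -1.7 ] yaw -3.2 w 0.999 F [-0.7  0.7 -0.5] 0.0 T [-0.005  0.092  0.015]
top [451.9  -6.4] [ 52.  110.4] 87.6 px (366, 155, 87, 142)
top [464.4  99.3] [ 51.  110.9] 87.5 px (212, 144, 81, 151)
shift to (0.464, 0.0993, 0.047) [-0.002 -0.015  0.462]
turn -0.0017
```

View pics/w2.png

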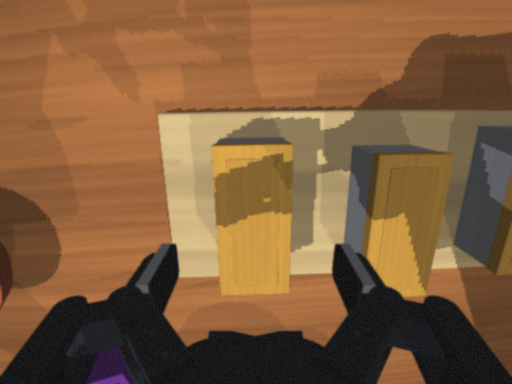

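Request:
arm_command([
  [1,[0,-0.015,0.46],0],
  [1,[0,-0.015,0.46],0],
  [1,[0,-0.015,0.46],0],
  [-1,[0,-0.015,0.46],0],
  [-1,[0,-0.015,0.46],0],
  [-1,[0,-0.015,0.46],0],
  [-1,[0,-0.015,0.46],0],
  [-1,[0,-0.015,0.46],0],
])

```text
time: 9.78
tool_pos: [0.4667, 0.0995, 0.0541]
tool_rot: [0.014, 0.999, -0.028, 0.023]
contact_force: [-1.7, -1.8, 7.6]
gripper_width: 0.581
grasp_force: 63.0
```

Run:
```python
from h import *
st()
```

```text
t 9.78 j [ 0.071 -0.103  2.129 -0.037  1.074  1.715] p [0.4667 0.0995 0.0541] zdeg [ 2.54 -1.68] yaw -3.2 w 0.581 F [-1.7 -1.8  7.6] 63.0 T [-0.137  0.279  0.065]
```

Request:
arm_command([
  [-1,[0,0,-0.8],0],
  [-1,[0,0,-0.8],0],
  [-1,[0,0,-0.8],0],
  [-1,[0,0,-0.8],0],
])

```text
time: 10.12
tool_pos: [0.4646, 0.1037, 0.181]
tool_rot: [0.013, 0.999, -0.028, 0.029]
contact_force: [1.5, 0.1, -2.3]
gripper_width: 0.577
grasp_force: 64.8
```

Request:
arm_command([
  [-1,[1,0.15,-0.3],0],
  [-1,[1,0.15,-0.3],0],
  [-1,[1,0.15,-0.3],0],
  [-1,[1,0.15,-0.3],0],
])

```text
time: 10.45
tool_pos: [0.6084, 0.0729, 0.2234]
tool_rot: [0.014, 0.999, -0.028, 0.021]
contact_force: [-0.0, -0.0, -3.3]
gripper_width: 0.573
grasp_force: 64.7
```

Run:
```python
from h import *
for i in range(6):
    st(); manip.grab_frame("wrist")
p=manip.grab_frame("scene"); save(p,"s3")
```

```text
t 10.45 j [ 0.01   0.024  1.698 -0.03   1.378  1.643] p [0.6084 0.0729 0.2234] zdeg [ 2.36 -1.68] yaw -3.2 w 0.573 F [-0.  -0.  -3.3] 64.7 T [ 0.08   0.072 -0.07 ]
t 10.5 j [ 0.008  0.029  1.689 -0.031  1.374  1.643] p [0.6137 0.0715 0.2259] zdeg [ 2.83 -1.74] yaw -3.3 w 0.577 F [ 2.4 -2.2 -0.4] 64.8 T [-0.146 -0.251 -0.002]
t 10.55 j [ 0.009  0.026  1.694 -0.031  1.377  1.643] p [0.6108 0.0722 0.2248] zdeg [ 2.58 -1.7 ] yaw -3.3 w 0.573 F [ 0.2  0.3 -2.1] 64.8 T [0.022 0.053 0.034]
t 10.6 j [ 0.01   0.024  1.699 -0.03   1.378  1.644] p [0.6081 0.0729 0.223 ] zdeg [ 2.32 -1.67] yaw -3.3 w 0.578 F [ 0.   0.1 -3.4] 64.8 T [0.068 0.062 0.07 ]
t 10.65 j [ 0.011  0.023  1.703 -0.03   1.379  1.644] p [0.6063 0.0733 0.2217] zdeg [ 2.17 -1.66] yaw -3.2 w 0.578 F [-1.3  0.3 -3.4] 64.8 T [ 0.044  0.044 -0.048]
t 10.7 j [ 0.011  0.022  1.705 -0.03   1.379  1.644] p [0.6053 0.0736 0.2209] zdeg [ 2.09 -1.66] yaw -3.2 w 0.58 F [-0.2 -0.  -3.4] 64.8 T [ 0.007  0.029 -0.01 ]
```

View pics/s3.png

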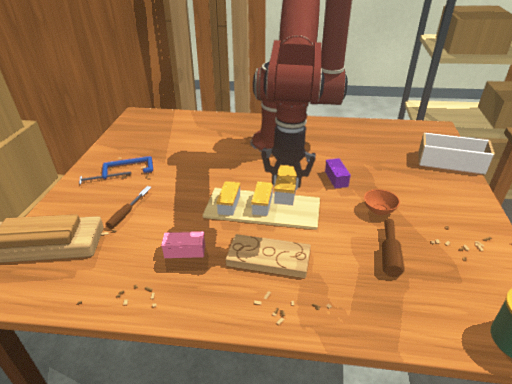

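Request:
arm_command([
  [-1,[1,0,-0.25],0],
  [-1,[1,0,-0.25],0],
  [-1,[1,0,-0.25],0],
  [-1,[1,0,-0.25],0],
])

```text
time: 11.13
tool_pos: [0.7556, 0.0665, 0.265]
tool_rot: [0.014, 0.999, -0.028, 0.02]
contact_force: [0.3, -0.1, -2.3]
gripper_width: 0.578
grasp_force: 64.8
```

Request:
arm_command([
  [-1,[1,0,-0.25],0],
  [-1,[1,0,-0.25],0],
  [-1,[1,0,-0.25],0],
  [-1,[1,0,-0.25],0],
])

```text
time: 11.47
tool_pos: [0.9038, 0.0592, 0.3079]
tool_rot: [0.014, 0.999, -0.028, 0.019]
contact_force: [1.5, 0.6, -2.0]
gripper_width: 0.574
grasp_force: 64.8
```

Request:
arm_command([
  [-1,[1,0,-0.25],0],
  [-1,[1,0,-0.25],0],
  [-1,[1,0,-0.25],0],
])

```text
time: 11.72
tool_pos: [0.9825, 0.055, 0.3313]
tool_rot: [0.014, 0.999, -0.028, 0.022]
contact_force: [2.6, -0.4, -1.7]
gripper_width: 0.576
grasp_force: 64.8
```

Request:
arm_command([
  [-1,[1,0,-0.3],0],
])

```text
time: 11.8
tool_pos: [0.9945, 0.0518, 0.3321]
tool_rot: [0.013, 0.999, -0.027, 0.031]
contact_force: [44.5, 1.9, 20.0]
gripper_width: 0.577
grasp_force: 65.3
```

Request:
arm_command([
  [-1,[1,0,-0.3],0],
])

```text
time: 11.88
tool_pos: [0.9994, 0.0479, 0.3213]
tool_rot: [0.012, 0.999, -0.027, 0.034]
contact_force: [1.7, 0.1, -9.6]
gripper_width: 0.573
grasp_force: 66.3
```

Request:
arm_command([
  [-1,[1,0,-0.3],0],
])

```text
time: 11.97
tool_pos: [1.0055, 0.044, 0.3325]
tool_rot: [0.011, 0.998, -0.027, 0.052]
contact_force: [0.1, 0.2, -2.6]
gripper_width: 0.575
grasp_force: 66.4
```

Request:
arm_command([
  [-1,[1,0,-0.3],0],
])

```text
time: 12.05
tool_pos: [1.0107, 0.0404, 0.3465]
tool_rot: [0.01, 0.997, -0.027, 0.07]
contact_force: [0.2, -1.0, -1.0]
gripper_width: 0.576
grasp_force: 66.4
```

Request:
arm_command([
  [-1,[1,0,-0.3],0],
])

```text
time: 12.13
tool_pos: [1.0153, 0.0369, 0.3564]
tool_rot: [0.01, 0.996, -0.027, 0.085]
contact_force: [-0.5, -0.6, -2.5]
gripper_width: 0.577
grasp_force: 66.6
```

Request:
arm_command([
  [-1,[1,0,-0.2],0],
])

```text
time: 12.22
tool_pos: [1.0211, 0.0336, 0.3599]
tool_rot: [0.009, 0.995, -0.027, 0.098]
contact_force: [0.8, 0.1, -1.7]
gripper_width: 0.577
grasp_force: 66.5
```

Request:
arm_command([
  [-1,[1,0,-0.2],0],
])

```text
time: 12.3
tool_pos: [1.027, 0.0303, 0.3615]
tool_rot: [0.008, 0.994, -0.027, 0.11]
contact_force: [0.0, -0.5, -3.2]
gripper_width: 0.575
grasp_force: 66.5
```

Request:
arm_command([
  [-1,[1,0,-0.2],0],
])

```text
time: 12.38
tool_pos: [1.0325, 0.0272, 0.3637]
tool_rot: [0.008, 0.992, -0.027, 0.121]
contact_force: [0.1, 0.2, -3.2]
gripper_width: 0.579
grasp_force: 66.5
```

```bash
python3 -c "from h import *;st()"
```

```text
t 12.38 j [-0.043  1.079  0.055 -0.011  1.764  1.578] p [1.0325 0.0272 0.3637] zdeg [13.79 -1.24] yaw -3.0 w 0.579 F [ 0.1  0.2 -3.2] 66.5 T [-0.046  0.169  0.015]
```

Request:
arm_command([
  [-1,[1,0,-0.1],0],
])

```text
time: 12.47
tool_pos: [1.0389, 0.0241, 0.3649]
tool_rot: [0.007, 0.991, -0.026, 0.134]
contact_force: [-0.6, 0.1, -2.9]
gripper_width: 0.576
grasp_force: 66.5
```

Request:
arm_command([
  [-1,[1,0,-0.1],0],
])

```text
time: 12.55
tool_pos: [1.0451, 0.0212, 0.3659]
tool_rot: [0.006, 0.989, -0.026, 0.146]
contact_force: [-0.1, 0.7, -3.7]
gripper_width: 0.576
grasp_force: 66.5
```

Request:
arm_command([
  [-1,[1,0,-0.1],0],
])

```text
time: 12.63
tool_pos: [1.0509, 0.0185, 0.3683]
tool_rot: [0.006, 0.987, -0.026, 0.158]
contact_force: [-1.3, -0.5, -2.7]
gripper_width: 0.574
grasp_force: 66.5
```

Request:
arm_command([
  [-1,[1,0,0],0],
])

```text
time: 12.72
tool_pos: [1.0576, 0.0157, 0.3695]
tool_rot: [0.005, 0.985, -0.026, 0.171]
contact_force: [0.5, -1.0, -2.4]
gripper_width: 0.578
grasp_force: 66.5
```

Request:
arm_command([
  [-1,[1,0,0],0],
])

```text
time: 12.8
tool_pos: [1.0642, 0.0131, 0.37]
tool_rot: [0.005, 0.983, -0.025, 0.183]
contact_force: [0.6, 1.1, -3.5]
gripper_width: 0.578
grasp_force: 66.5
```

Request:
arm_command([
  [-1,[1,0,0],0],
])

```text
time: 12.88
tool_pos: [1.0702, 0.0105, 0.372]
tool_rot: [0.004, 0.981, -0.025, 0.195]
contact_force: [-0.2, 0.5, -3.7]
gripper_width: 0.579
grasp_force: 66.5
```

Request:
arm_command([
  [-1,[1,0,0],0],
])

```text
time: 12.97
tool_pos: [1.0758, 0.0081, 0.3751]
tool_rot: [0.004, 0.978, -0.025, 0.207]
contact_force: [-0.4, -0.5, -3.2]
gripper_width: 0.574
grasp_force: 66.5
```

Request:
arm_command([
  [-1,[1,0,0],0],
])

```text
time: 13.05
tool_pos: [1.0811, 0.0058, 0.3794]
tool_rot: [0.004, 0.975, -0.025, 0.219]
contact_force: [0.2, 0.6, -3.0]
gripper_width: 0.576
grasp_force: 66.5
```

Request:
arm_command([
  [-1,[1,0,0],0],
])

```text
time: 13.13
tool_pos: [1.0859, 0.0036, 0.3846]
tool_rot: [0.003, 0.972, -0.025, 0.232]
contact_force: [-0.4, -0.6, -2.1]
gripper_width: 0.577
grasp_force: 66.5
```

Request:
arm_command([
  [-1,[1,0,0],0],
])

```text
time: 13.22
tool_pos: [1.0904, 0.0015, 0.3907]
tool_rot: [0.003, 0.97, -0.024, 0.244]
contact_force: [-0.6, -0.4, -2.6]
gripper_width: 0.575
grasp_force: 66.5
```

Request:
arm_command([
  [-1,[1,0,0],0],
])

```text
time: 13.3
tool_pos: [1.0945, -0.0006, 0.3976]
tool_rot: [0.002, 0.966, -0.024, 0.256]
contact_force: [1.1, 0.1, -3.0]
gripper_width: 0.577
grasp_force: 66.5
```

```bash
python3 -c "from h import *;st()"
```

```text
t 13.3 j [-0.073  1.07   0.056  0.019  1.498  1.552] p [ 1.0945e+00 -6.0000e-04  3.9760e-01] zdeg [28.33 -0.98] yaw -3.0 w 0.577 F [ 1.1  0.1 -3. ] 66.5 T [ 0.039  0.478 -0.038]
```

```bash
cat >> h.py <<'E'
def feel(n=10):
    F=[];T=[]
    for i in range(n):
        manip.grab_frame("wrist"); s=manip.state(); F.append(s["contact_force"]); T.append(s["ft_torque"])
    F=np.array(F[3:]);T=np.array(T[3:]); w,x,y,z=s["tool_rot"]; M=Ro.from_quat([x,y,z,w]).as_matrix()
    print("F",F.mean(0).round(2),"T",T.mean(0).round(3),"sd",T.std(0).round(3)," r_x,y:",(-T.mean(0)[1]/F.mean(0)[2]).round(4),(T.mean(0)[0]/F.mean(0)[2]).round(4),"toolz",M[:,2].round(3))
    return F,T
E
python3 -c "from h import *;st();feel()"
```

```text
t 13.3 j [-0.073  1.07   0.056  0.019  1.498  1.552] p [ 1.0945e+00 -6.0000e-04  3.9760e-01] zdeg [28.33 -0.98] yaw -3.0 w 0.577 F [ 1.1  0.1 -3. ] 66.5 T [ 0.039  0.478 -0.038]
F [ 0.13  0.28 -3.18] T [-0.01   0.455  0.009] sd [0.028 0.027 0.03 ]  r_x,y: 0.1431 0.0033 toolz [ 0.492 -0.017 -0.87 ]
```

Request:
arm_command([
  [-1,[-0.9,0,-0.35],-0.4],
  [-1,[-0.9,0,-0.35],-0.4],
  [-1,[-0.9,0,-0.35],-0.4],
  [-1,[-0.9,0,-0.35],-0.4],
  [-1,[-0.9,0,-0.35],-0.4],
  [-1,[-0.9,0,-0.35],-0.4],
  [-1,[-0.9,0,-0.35],-0.4],
  [-1,[-0.9,0,-0.35],-0.4],
  [-1,[-0.9,0,-0.35],-0.4],
  [-1,[-0.9,0,-0.35],-0.4],
  [-1,[-0.9,0,-0.35],-0.4],
  [-1,[-0.9,0,-0.35],-0.4],
  [-1,[-0.9,0,-0.35],-0.4],
  [-1,[-0.9,0,-0.35],-0.4],
  [-1,[-0.9,0,-0.35],-0.4],
  [-1,[-0.9,0,-0.35],-0.4],
  [-1,[-0.9,0,-0.35],-0.4],
  [-1,[-0.9,0,-0.35],-0.4],
  [-1,[-0.9,0,-0.35],-0.4],
  [-1,[-0.9,0,-0.35],-0.4],
])

```text
time: 15.47
tool_pos: [0.9508, 0.0069, 0.3762]
tool_rot: [0.236, 0.393, 0.884, 0.095]
contact_force: [0.8, 0.9, -3.1]
gripper_width: 0.573
grasp_force: 67.2
```

Request:
arm_command([
  [-1,[0,0,0],-0.1],
  [-1,[0,0,0],-0.1],
  [-1,[0,0,0],-0.1],
  [-1,[0,0,0],-0.1],
  [-1,[0,0,0],-0.1],
  [-1,[0,0,0],-0.1],
])

```text
time: 15.97
tool_pos: [0.9508, 0.0069, 0.3762]
tool_rot: [0.254, 0.103, 0.962, 0.018]
contact_force: [0.3, 0.3, -2.8]
gripper_width: 0.578
grasp_force: 67.3
```

```bash
python3 -c "from h import *;st();feel();need((.68,0,.33))"
```

```text
t 15.97 j [-0.076  0.502  0.937  0.022  1.189 -1.438] p [0.9508 0.0069 0.3762] zdeg [28.22 -0.98] yaw 166.3 w 0.578 F [ 0.3  0.3 -2.8] 67.3 T [ 0.001  0.511 -0.038]
F [-0.09  0.05 -3.02] T [ 0.01   0.483 -0.007] sd [0.024 0.021 0.027]  r_x,y: 0.1599 -0.0031 toolz [ 0.492 -0.017 -0.87 ]
shift to (0.68, 0, 0.33) [ 1.673 -0.415 -0.621]
```

Request:
arm_command([
  [-1,[1,-0.25,-0.37],0.4],
  [-1,[1,-0.25,-0.37],0.4],
  [-1,[1,-0.25,-0.37],0.4],
  [-1,[1,-0.25,-0.37],0.4],
  [-1,[1,-0.25,-0.37],0.4],
  [-1,[1,-0.25,-0.37],0.4],
  [-1,[1,-0.25,-0.37],0.4],
  [-1,[1,-0.25,-0.37],0.4],
  [-1,[1,-0.25,-0.37],0.4],
  [-1,[1,-0.25,-0.37],0.4],
  [-1,[1,-0.25,-0.37],0.4],
  [-1,[1,-0.25,-0.37],0.4],
  [-1,[1,-0.25,-0.37],0.4],
  [-1,[1,-0.25,-0.37],0.4],
  [-1,[1,-0.25,-0.37],0.4],
  [-1,[1,-0.25,-0.37],0.4],
  [-1,[1,-0.25,-0.37],0.4],
  [-1,[1,-0.25,-0.37],0.4],
  [-1,[1,-0.25,-0.37],0.4],
  [-1,[1,-0.25,-0.37],0.4],
])

```text
time: 18.13
tool_pos: [0.789, 0.0023, 0.3488]
tool_rot: [0.062, 0.946, 0.202, 0.247]
contact_force: [0.2, -0.0, -2.3]
gripper_width: 0.576
grasp_force: 67.3
```

```bash
python3 -c "from h import *;st();need((.66,0.04,.34),(.42,.06,.3),yaw=-2.6)"
```

```text
t 18.13 j [-0.102  0.115  1.449  0.038  1.063  1.039] p [0.789  0.0023 0.3488] zdeg [28.25 -0.99] yaw 27.4 w 0.576 F [ 0.2 -0.  -2.3] 67.3 T [-0.005  0.503 -0.072]
shift to (0.66, 0.04, 0.34) [-0.607 -0.544 -0.377]
shift to (0.42, 0.06, 0.3) [-1.944 -1.284 -0.936]
turn 0.0832
```

Request:
arm_command([
  [-1,[-0.97,-0.64,-0.47],0.074],
  [-1,[-0.97,-0.64,-0.47],0.074],
  [-1,[-0.97,-0.64,-0.47],0.074],
  [-1,[-0.97,-0.64,-0.47],0.074],
  [-1,[-0.97,-0.64,-0.47],0.074],
])

```text
time: 18.55
tool_pos: [0.601, 0.0306, 0.3231]
tool_rot: [0.003, 0.967, -0.02, 0.254]
contact_force: [0.7, 0.5, -3.2]
gripper_width: 0.578
grasp_force: 67.1
```

Request:
arm_command([
  [-1,[-1,-0.2,-0.47],0],
  [-1,[-1,-0.2,-0.47],0],
  [-1,[-1,-0.2,-0.47],0],
  [-1,[-1,-0.2,-0.47],0],
  [-1,[-1,-0.2,-0.47],0],
])

```text
time: 18.97
tool_pos: [0.4355, 0.0675, 0.312]
tool_rot: [0.003, 0.966, -0.018, 0.256]
contact_force: [1.4, 0.4, -3.1]
gripper_width: 0.575
grasp_force: 67.3
```

```bash
sed -i 's/^def st():/def st():\n    global M/' h.py
python3 - <<'E'
from h import *
st(); s=manip.state(); w,x,y,z=s["tool_rot"]; print(Ro.from_quat([x,y,z,w]).as_matrix().round(3))
E
```

```text
t 18.97 j [-0.009 -0.809  2.223 -0.012  1.209  1.6  ] p [0.4355 0.0675 0.312 ] zdeg [28.39 -0.89] yaw -2.1 w 0.575 F [ 1.4  0.4 -3.1] 67.3 T [-0.005  0.389  0.012]
[[ 0.868 -0.036  0.495]
 [-0.032 -0.999 -0.015]
 [ 0.496 -0.003 -0.868]]
```

Request:
arm_command([
  [-1,[-0.2,0.04,-0.04],0],
])

```text
time: 19.05
tool_pos: [0.4116, 0.062, 0.3038]
tool_rot: [0.004, 0.966, -0.018, 0.257]
contact_force: [-1.2, 0.5, -2.3]
gripper_width: 0.578
grasp_force: 67.2
```

Request:
arm_command([
  [-1,[-1,0.2,0],0],
])

```text
time: 19.13
tool_pos: [0.3825, 0.0565, 0.2849]
tool_rot: [0.005, 0.967, -0.018, 0.253]
contact_force: [-53.8, -7.1, 39.9]
gripper_width: 0.575
grasp_force: 68.2
```

Request:
arm_command([
  [-1,[-1,0.2,0],0],
])

```text
time: 19.22
tool_pos: [0.3767, 0.0566, 0.259]
tool_rot: [0.008, 0.971, -0.02, 0.238]
contact_force: [-0.5, 1.2, -2.8]
gripper_width: 0.575
grasp_force: 67.2
```

Request:
arm_command([
  [-1,[-1,0.2,0],0],
])

```text
time: 19.3
tool_pos: [0.3729, 0.0581, 0.243]
tool_rot: [0.011, 0.973, -0.021, 0.231]
contact_force: [0.6, -0.5, -3.6]
gripper_width: 0.575
grasp_force: 67.3
```

Request:
arm_command([
  [-1,[-1,0.2,0],0],
])

```text
time: 19.38
tool_pos: [0.3678, 0.0599, 0.2256]
tool_rot: [0.014, 0.974, -0.022, 0.223]
contact_force: [0.6, 0.2, -3.3]
gripper_width: 0.577
grasp_force: 67.3
```

Request:
arm_command([
  [-1,[-1,0.2,0],0],
])

```text
time: 19.47
tool_pos: [0.3617, 0.0621, 0.2071]
tool_rot: [0.018, 0.977, -0.023, 0.214]
contact_force: [0.3, 1.2, -2.9]
gripper_width: 0.576
grasp_force: 67.3
```

Request:
arm_command([
  [-1,[-1,0.2,0],0],
])

```text
time: 19.55
tool_pos: [0.3548, 0.0649, 0.1883]
tool_rot: [0.021, 0.978, -0.024, 0.204]
contact_force: [0.4, 0.2, -2.5]
gripper_width: 0.575
grasp_force: 67.3
```

Request:
arm_command([
  [-1,[-1,0.2,0],0],
])

```text
time: 19.63
tool_pos: [0.3471, 0.0683, 0.1693]
tool_rot: [0.025, 0.98, -0.025, 0.195]
contact_force: [0.3, 0.4, -2.8]
gripper_width: 0.576
grasp_force: 67.3
```

Request:
arm_command([
  [-1,[-1,0.2,0],0],
])

```text
time: 19.72
tool_pos: [0.3384, 0.0725, 0.1503]
tool_rot: [0.029, 0.982, -0.026, 0.186]
contact_force: [0.0, 0.4, -3.1]
gripper_width: 0.578
grasp_force: 67.3
```

```bash
python3 -c "from h import *;st()"
```

```text
t 19.72 j [ 0.062 -1.011  2.552 -0.095  1.234  1.701] p [0.3384 0.0725 0.1503] zdeg [20.79 -3.86] yaw -2.5 w 0.578 F [ 0.   0.4 -3.1] 67.3 T [0.099 0.311 0.096]
```

```bash
python3 -c "from h import *;need((.40,-.10,.31),(.37,-.07,.23),yaw=-2.6)"
```

```text
shift to (0.4, -0.1, 0.31) [ 0.818  1.172 -0.763]
shift to (0.37, -0.07, 0.23) [ 0.428  0.96  -0.354]
turn 0.0003
```

Request:
arm_command([
  [-1,[0.8,1,-0.75],0],
  [-1,[0.8,1,-0.75],0],
  [-1,[0.8,1,-0.75],0],
  [-1,[0.8,1,-0.75],0],
  [-1,[0.8,1,-0.75],0],
  [-1,[0.8,1,-0.75],0],
])

```text
time: 20.22
tool_pos: [0.4022, -0.078, 0.3128]
tool_rot: [0.032, 0.981, -0.027, 0.19]
contact_force: [0.6, -0.7, -2.4]
gripper_width: 0.575
grasp_force: 67.5
```

Request:
arm_command([
  [-1,[-0.15,-0.04,-0.06],0],
  [-1,[-0.25,-0.06,-0.1],0],
  [-1,[-0.3,-0.07,-0.12],0],
])

```text
time: 20.47
tool_pos: [0.3517, -0.0611, 0.3068]
tool_rot: [0.03, 0.982, -0.026, 0.186]
contact_force: [0.1, -0.4, -2.0]
gripper_width: 0.574
grasp_force: 67.4
```

Request:
arm_command([
  [-1,[-0.1,-0.02,-0.04],0],
])

```text
time: 20.55
tool_pos: [0.3481, -0.0591, 0.3072]
tool_rot: [0.029, 0.983, -0.026, 0.181]
contact_force: [0.2, -0.0, -2.9]
gripper_width: 0.575
grasp_force: 67.4
```

```bash
python3 -c "from h import *;st()"
```

```text
t 20.55 j [-0.45  -1.011  2.296  0.094  1.501  1.185] p [ 0.3481 -0.0591  0.3072] zdeg [20.26 -3.8 ] yaw -2.5 w 0.575 F [ 0.2 -0.  -2.9] 67.4 T [ 0.088  0.287 -0.009]
```

Request:
arm_command([
  [-1,[-1,-0.2,-0.3],0],
])

```text
time: 20.63
tool_pos: [0.3426, -0.054, 0.3084]
tool_rot: [0.028, 0.985, -0.027, 0.169]
contact_force: [0.0, 0.6, -3.2]
gripper_width: 0.58
grasp_force: 67.4
```

Request:
arm_command([
  [-1,[-1,-0.2,-0.3],0],
])

```text
time: 20.72
tool_pos: [0.3368, -0.0479, 0.3112]
tool_rot: [0.026, 0.987, -0.026, 0.156]
contact_force: [0.3, 0.1, -1.8]
gripper_width: 0.576
grasp_force: 67.4
```

Request:
arm_command([
  [-1,[-1,-0.2,-0.3],0],
])

```text
time: 20.8
tool_pos: [0.3307, -0.0411, 0.3152]
tool_rot: [0.025, 0.989, -0.027, 0.144]
contact_force: [0.5, -0.3, -2.8]
gripper_width: 0.574
grasp_force: 67.4
```

Request:
arm_command([
  [-1,[-1,-0.2,-0.25],0],
])

```text
time: 20.88
tool_pos: [0.3247, -0.0333, 0.3188]
tool_rot: [0.025, 0.991, -0.027, 0.132]
contact_force: [0.3, 0.4, -3.0]
gripper_width: 0.575
grasp_force: 67.4
```

Request:
arm_command([
  [-1,[-1,-0.2,-0.2],0],
])

```text
time: 20.97
tool_pos: [0.3185, -0.0244, 0.3214]
tool_rot: [0.025, 0.992, -0.027, 0.12]
contact_force: [0.6, -0.5, -3.6]
gripper_width: 0.575
grasp_force: 67.4
```

```bash
python3 -c "from h import *;st()"
```

```text
t 20.97 j [-0.331 -1.01   2.257  0.024  1.65   1.3  ] p [ 0.3185 -0.0244  0.3214] zdeg [13.6 -3.2] yaw -2.8 w 0.575 F [ 0.6 -0.5 -3.6] 67.4 T [ 0.042  0.296 -0.039]
```

Request:
arm_command([
  [-1,[0.1,0.55,0],0],
  [-1,[0.1,0.55,0],0],
  [-1,[0,0.55,0],0],
])

```text
time: 21.22
tool_pos: [0.3152, -0.1105, 0.3236]
tool_rot: [0.025, 0.992, -0.028, 0.119]
contact_force: [-0.4, 0.8, -2.5]
gripper_width: 0.575
grasp_force: 67.8
```

Request:
arm_command([
  [-1,[-1,-0.25,-0.15],0],
])

```text
time: 21.3
tool_pos: [0.297, -0.1046, 0.3228]
tool_rot: [0.021, 0.993, -0.028, 0.11]
contact_force: [-0.4, 0.6, -3.8]
gripper_width: 0.575
grasp_force: 67.8
```

Request:
arm_command([
  [-1,[-1,-0.25,-0.15],0],
])

```text
time: 21.38
tool_pos: [0.2888, -0.104, 0.3259]
tool_rot: [0.017, 0.995, -0.027, 0.098]
contact_force: [0.8, -0.8, -2.9]
gripper_width: 0.576
grasp_force: 67.7
```

Request:
arm_command([
  [-1,[-1,-0.25,-0.1],0],
])

```text
time: 21.47
tool_pos: [0.2817, -0.1049, 0.3289]
tool_rot: [0.013, 0.996, -0.027, 0.088]
contact_force: [0.3, -0.5, -3.2]
gripper_width: 0.577
grasp_force: 67.7
```

Request:
arm_command([
  [-1,[-1,-0.25,-0.1],0],
])

```text
time: 21.55
tool_pos: [0.2736, -0.106, 0.3319]
tool_rot: [0.009, 0.997, -0.026, 0.076]
contact_force: [0.3, -0.2, -2.9]
gripper_width: 0.576
grasp_force: 67.7
```

Request:
arm_command([
  [-1,[-1,-0.25,0],0],
])

```text
time: 21.63
tool_pos: [0.2657, -0.1081, 0.333]
tool_rot: [0.004, 0.998, -0.026, 0.065]
contact_force: [0.3, -0.3, -2.9]
gripper_width: 0.576
grasp_force: 67.7
```

Request:
arm_command([
  [-1,[-1,-0.25,0],0],
])

```text
time: 21.72
tool_pos: [0.257, -0.1108, 0.3337]
tool_rot: [-0.001, 0.998, -0.025, 0.053]
contact_force: [-1.2, 0.5, -2.7]
gripper_width: 0.576
grasp_force: 67.7
```

Request:
arm_command([
  [-1,[-1,-0.25,0],0],
])

```text
time: 21.8
tool_pos: [0.2475, -0.1142, 0.336]
tool_rot: [-0.006, 0.999, -0.025, 0.042]
contact_force: [0.4, -0.4, -3.5]
gripper_width: 0.577
grasp_force: 67.7
```

```bash
python3 -c "from h import *;st();need((.4667,.0995,.25),(.4667,.0995,.11),(.4667,.0995,.054),yaw=-3.2)"
```

```text
t 21.8 j [-0.773 -1.01   2.222  0.07   1.876  0.87 ] p [ 0.2475 -0.1142  0.336 ] zdeg [4.84 0.61] yaw -2.9 w 0.577 F [ 0.4 -0.4 -3.5] 67.7 T [-0.054  0.088  0.008]
shift to (0.4667, 0.0995, 0.25) [ 1.334 -1.486  0.71 ]
shift to (0.4667, 0.0995, 0.11) [ 1.256 -1.472  1.64 ]
shift to (0.4667, 0.0995, 0.054) [ 1.225 -1.467  2.012]
turn 0.0009
```

Request:
arm_command([
  [-1,[0.65,-0.75,0.35],0],
  [-1,[0.65,-0.75,0.35],0],
  [-1,[0.65,-0.75,0.35],0],
  [-1,[0.65,-0.75,0.35],0],
  [-1,[0.65,-0.75,0.35],0],
])

```text
time: 22.22
tool_pos: [0.3563, -0.0017, 0.2904]
tool_rot: [-0.009, 0.999, -0.021, 0.04]
contact_force: [-0.5, -0.0, -2.8]
gripper_width: 0.579
grasp_force: 68.4
```

Request:
arm_command([
  [-1,[0.62,-0.72,0.7],0],
  [-1,[0.62,-0.72,0.7],0],
  [-1,[0.62,-0.72,0.7],0],
  [-1,[0.62,-0.72,0.7],0],
  [-1,[0.62,-0.72,0.7],0],
  [-1,[0.62,-0.72,0.7],0],
])

```text
time: 22.72
tool_pos: [0.4612, 0.0998, 0.1949]
tool_rot: [-0.007, 0.999, -0.024, 0.039]
contact_force: [-0.1, -0.3, -2.3]
gripper_width: 0.578
grasp_force: 68.3
```

```bash
python3 -c "from h import *;st();need((.4667,.0995,.07),(.4667,.0995,.055),yaw=-3.2);feel(7)"
```

```text
t 22.72 j [ 0.051 -0.338  2.069  0.008  1.331  1.668] p [0.4612 0.0998 0.1949] zdeg [4.52 0.68] yaw -2.8 w 0.578 F [-0.1 -0.3 -2.3] 68.3 T [-0.05   0.051 -0.05 ]
shift to (0.4667, 0.0995, 0.07) [-0.029  0.013  0.833]
shift to (0.4667, 0.0995, 0.055) [-0.037  0.015  0.932]
turn 0.0012
F [-0.11 -0.29 -2.61] T [-0.016  0.073  0.   ] sd [0.033 0.024 0.032]  r_x,y: 0.028 0.0062 toolz [ 0.087  0.012 -0.996]
```

Request:
arm_command([
  [-1,[-0.03,0.01,0.83],0],
  [-1,[-0.03,0.01,0.83],0],
  [-1,[-0.03,0.01,0.83],0],
  [-1,[-0.035,0.015,0.88],0],
  [-1,[-0.035,0.015,0.93],0],
  [-1,[-0.035,0.015,0.94],0],
])

```text
time: 23.57
tool_pos: [0.4683, 0.0976, 0.0574]
tool_rot: [-0.007, 0.999, -0.025, 0.042]
contact_force: [-0.3, 0.3, -2.4]
gripper_width: 0.577
grasp_force: 68.5
```

```bash
python3 -c "from h import *;st()"
```

```text
t 23.57 j [ 0.046 -0.137  2.154  0.009  1.04   1.663] p [0.4683 0.0976 0.0574] zdeg [4.84 0.66] yaw -3.0 w 0.577 F [-0.3  0.3 -2.4] 68.5 T [0.011 0.069 0.03 ]
```

Request:
arm_command([
  [-1,[-0.01,-0.01,0.015],0],
  [-1,[-0.01,-0.01,0.03],0],
  [-1,[-0.01,-0.01,0.03],0],
])

```text
time: 23.82
tool_pos: [0.4697, 0.0996, 0.0562]
tool_rot: [-0.007, 0.999, -0.025, 0.045]
contact_force: [-2.1, -0.6, 5.4]
gripper_width: 0.577
grasp_force: 68.6
```

Request:
arm_command([
  [1,[0,0,0],0],
  [1,[0,0,0],0],
  [1,[0,0,0],0],
  [1,[0,0,0],0],
  [1,[0.02,0,-0.2],0],
  [1,[0.04,0,-0.45],0],
  [1,[0.04,0,-0.45],0],
])

```text
time: 24.4
tool_pos: [0.4718, 0.0987, 0.1276]
tool_rot: [-0.007, 0.998, -0.025, 0.048]
contact_force: [1.7, 0.2, 1.3]
gripper_width: 1.0
grasp_force: 0.0
```

```bash
python3 -c "from h import *;st();wrist_tops();need((.4515,-.0067,.118),(.4515,-.0067,.056),yaw=-2.6)"
```

```text
t 24.4 j [ 0.047 -0.246  2.115  0.008  1.175  1.666] p [0.4718 0.0987 0.1276] zdeg [5.55 0.71] yaw -2.9 w 1.0 F [1.7 0.2 1.3] 0.0 T [-0.014 -0.044  0.017]
top [454.6  -6.8] [ 52.1 105. ] 87.9 px (365, 172, 78, 130)
top [469.1 101.1] [ 50.4 110.5] 87.3 px (219, 154, 71, 141)
shift to (0.4515, -0.0067, 0.118) [-0.095  0.708  0.026]
shift to (0.4515, -0.0067, 0.056) [-0.133  0.715  0.437]
turn -0.0009
```

Request:
arm_command([
  [1,[-0.1,0.71,0.03],0],
  [1,[-0.1,0.71,0.03],0],
  [1,[-0.1,0.71,0.03],0],
  [1,[-0.12,0.71,0.25],0],
  [1,[-0.13,0.71,0.43],0],
  [1,[-0.13,0.71,0.43],0],
  [-1,[-0.13,0.71,0.43],0],
  [-1,[-0.13,0.71,0.43],0],
  [-1,[-0.13,0.71,0.43],0],
  [-1,[-0.13,0.71,0.43],0],
  [-1,[-0.13,0.71,0.43],0],
])

```text
time: 25.37
tool_pos: [0.4497, -0.0064, 0.0547]
tool_rot: [-0.006, 0.999, -0.025, 0.044]
contact_force: [-0.6, 0.5, 5.5]
gripper_width: 0.578
grasp_force: 63.8
```

```bash
python3 -c "from h import *;st()"
```

```text
t 25.37 j [-0.196 -0.213  2.224  0.032  1.046  1.41 ] p [ 0.4497 -0.0064  0.0547] zdeg [5.05 0.61] yaw -2.9 w 0.578 F [-0.6  0.5  5.5] 63.8 T [-0.241  0.184  0.034]
```

Request:
arm_command([
  [-1,[0,0,-0.8],0],
  [-1,[0,0,-0.8],0],
  [-1,[0,0,-0.8],0],
  [-1,[0,0,-0.8],0],
])

```text
time: 25.7
tool_pos: [0.4419, -0.0082, 0.1812]
tool_rot: [-0.006, 0.998, -0.025, 0.049]
contact_force: [2.2, -1.1, -5.5]
gripper_width: 0.572
grasp_force: 67.3
```

Request:
arm_command([
  [-1,[1,0,-0.2],0],
  [-1,[1,0,-0.2],0],
  [-1,[1,0,-0.2],0],
  [-1,[1,0,-0.2],0],
])

```text
time: 26.03
tool_pos: [0.5871, -0.0154, 0.2148]
tool_rot: [-0.007, 0.999, -0.025, 0.043]
contact_force: [-0.7, -0.3, -2.4]
gripper_width: 0.577
grasp_force: 67.5
```

Request:
arm_command([
  [-1,[1,0,-0.2],0],
  [-1,[1,0,-0.2],0],
  [-1,[1,0,-0.2],0],
  [-1,[1,0,-0.2],0],
])

```text
time: 26.37
tool_pos: [0.7339, -0.0233, 0.2562]
tool_rot: [-0.007, 0.999, -0.025, 0.042]
contact_force: [-0.4, 0.1, -3.0]
gripper_width: 0.572
grasp_force: 67.5
```

Request:
arm_command([
  [-1,[1,0,-0.2],0],
  [-1,[1,0,-0.2],0],
  [-1,[1,0,-0.2],0],
  [-1,[1,0,-0.2],0],
])

```text
time: 26.7
tool_pos: [0.8803, -0.0312, 0.2977]
tool_rot: [-0.007, 0.999, -0.025, 0.042]
contact_force: [0.7, 0.6, -2.4]
gripper_width: 0.576
grasp_force: 67.5
```

Request:
arm_command([
  [-1,[0.2,0,-0.05],0],
  [-1,[0.35,0,-0.1],0],
  [-1,[0.5,0,-0.13],0],
])

```text
time: 26.95
tool_pos: [0.952, -0.0351, 0.3233]
tool_rot: [-0.007, 0.999, -0.025, 0.041]
contact_force: [0.9, -0.0, -2.5]
gripper_width: 0.574
grasp_force: 67.5
```

Request:
arm_command([
  [-1,[0.5,0,-0.15],0],
])

```text
time: 27.03
tool_pos: [0.9755, -0.0365, 0.3316]
tool_rot: [-0.007, 0.999, -0.025, 0.04]
contact_force: [2.8, -1.0, -3.1]
gripper_width: 0.574
grasp_force: 67.5
```

Request:
arm_command([
  [-1,[1,0,-0.2],0],
])

```text
time: 27.12
tool_pos: [0.9951, -0.0379, 0.3382]
tool_rot: [-0.007, 0.999, -0.025, 0.045]
contact_force: [2.7, -0.3, -2.8]
gripper_width: 0.571
grasp_force: 67.5
```

Request:
arm_command([
  [-1,[1,0,-0.2],0],
])

```text
time: 27.2
tool_pos: [1.0063, -0.0389, 0.3357]
tool_rot: [-0.007, 0.998, -0.025, 0.053]
contact_force: [19.2, -1.9, 31.6]
gripper_width: 0.576
grasp_force: 68.0
```

Request:
arm_command([
  [-1,[1,0,-0.2],0],
])

```text
time: 27.28
tool_pos: [1.0121, -0.0396, 0.3239]
tool_rot: [-0.008, 0.998, -0.025, 0.058]
contact_force: [0.5, -0.9, -8.2]
gripper_width: 0.576
grasp_force: 69.1
```

Request:
arm_command([
  [-1,[1,0,-0.2],0],
])

```text
time: 27.37
tool_pos: [1.0185, -0.0404, 0.3315]
tool_rot: [-0.007, 0.997, -0.025, 0.075]
contact_force: [-0.6, -0.3, -4.2]
gripper_width: 0.577
grasp_force: 69.1
```

Request:
arm_command([
  [-1,[1,0,-0.2],0],
])

```text
time: 27.45
tool_pos: [1.0244, -0.0412, 0.3425]
tool_rot: [-0.006, 0.995, -0.025, 0.093]
contact_force: [-0.1, 0.5, -2.6]
gripper_width: 0.575
grasp_force: 69.1
```

```bash
python3 -c "from h import *;st()"
```

```text
t 27.45 j [-0.12   1.096  0.058  0.031  1.805  1.512] p [ 1.0244 -0.0412  0.3425] zdeg [10.57  0.47] yaw -3.0 w 0.575 F [-0.1  0.5 -2.6] 69.1 T [0.008 0.241 0.001]
```

Request:
arm_command([
  [-1,[1,0,-0.2],0],
])

```text
time: 27.53
tool_pos: [1.0297, -0.0419, 0.3514]
tool_rot: [-0.006, 0.994, -0.025, 0.108]
contact_force: [-0.7, -0.1, -1.7]
gripper_width: 0.576
grasp_force: 69.2
```

Request:
arm_command([
  [-1,[1,0,-0.2],0],
])

```text
time: 27.62
tool_pos: [1.0347, -0.0427, 0.3571]
tool_rot: [-0.006, 0.992, -0.025, 0.121]
contact_force: [0.2, -1.0, -2.4]
gripper_width: 0.575
grasp_force: 69.2
```

Request:
arm_command([
  [-1,[1,0,-0.1],0],
])

```text
time: 27.7
tool_pos: [1.0408, -0.0434, 0.3598]
tool_rot: [-0.005, 0.991, -0.026, 0.135]
contact_force: [-0.0, -0.6, -3.6]
gripper_width: 0.574
grasp_force: 69.2
```

Request:
arm_command([
  [-1,[1,0,-0.1],0],
])

```text
time: 27.78
tool_pos: [1.0469, -0.0442, 0.3615]
tool_rot: [-0.005, 0.989, -0.026, 0.147]
contact_force: [1.2, 0.4, -2.6]
gripper_width: 0.571
grasp_force: 69.2
```

Request:
arm_command([
  [-1,[1,0,-0.1],0],
])

```text
time: 27.87
tool_pos: [1.0525, -0.0449, 0.3639]
tool_rot: [-0.005, 0.987, -0.026, 0.159]
contact_force: [1.0, -0.2, -3.4]
gripper_width: 0.571
grasp_force: 69.1
```

Request:
arm_command([
  [-1,[1,0,0],0],
])

```text
time: 27.95
tool_pos: [1.0592, -0.0455, 0.3648]
tool_rot: [-0.005, 0.985, -0.026, 0.171]
contact_force: [-0.5, -0.7, -3.4]
gripper_width: 0.574
grasp_force: 69.2
```

Request:
arm_command([
  [-1,[1,0,0],0],
])

```text
time: 28.03
tool_pos: [1.0656, -0.0462, 0.3654]
tool_rot: [-0.005, 0.983, -0.026, 0.183]
contact_force: [1.5, 0.4, -3.6]
gripper_width: 0.582
grasp_force: 69.3
```

Request:
arm_command([
  [-1,[1,0,0],0],
])

```text
time: 28.12
tool_pos: [1.0715, -0.0468, 0.3674]
tool_rot: [-0.004, 0.98, -0.026, 0.196]
contact_force: [-0.1, 0.4, -3.4]
gripper_width: 0.573
grasp_force: 69.3
```

Request:
arm_command([
  [-1,[1,0,0],0],
])

```text
time: 28.2
tool_pos: [1.077, -0.0474, 0.3707]
tool_rot: [-0.004, 0.978, -0.026, 0.208]
contact_force: [0.4, -0.6, -3.3]
gripper_width: 0.572
grasp_force: 69.3
```

Request:
arm_command([
  [-1,[1,0,0],0],
])

```text
time: 28.28
tool_pos: [1.0822, -0.048, 0.3749]
tool_rot: [-0.004, 0.975, -0.026, 0.22]
contact_force: [-0.1, -0.2, -3.5]
gripper_width: 0.577
grasp_force: 69.3
```

Request:
arm_command([
  [-1,[1,0,0],0],
])

```text
time: 28.37
tool_pos: [1.087, -0.0486, 0.38]
tool_rot: [-0.004, 0.972, -0.026, 0.232]
contact_force: [-0.3, -0.6, -3.2]
gripper_width: 0.578
grasp_force: 69.3
```

Request:
arm_command([
  [-1,[1,0,0],0],
])

```text
time: 28.45
tool_pos: [1.0914, -0.0492, 0.386]
tool_rot: [-0.004, 0.969, -0.026, 0.244]
contact_force: [-0.4, 0.7, -3.4]
gripper_width: 0.573
grasp_force: 69.3
```

Request:
arm_command([
  [-1,[1,0,0],0],
])

```text
time: 28.53
tool_pos: [1.0954, -0.0497, 0.3928]
tool_rot: [-0.003, 0.966, -0.026, 0.256]
contact_force: [-0.6, 0.6, -3.2]
gripper_width: 0.575
grasp_force: 69.3
```

Request:
arm_command([
  [-1,[1,0,0],0],
])

```text
time: 28.62
tool_pos: [1.0991, -0.0503, 0.4005]
tool_rot: [-0.003, 0.963, -0.026, 0.268]
contact_force: [-0.2, -0.2, -3.1]
gripper_width: 0.573
grasp_force: 69.3
```

```bash
python3 -c "from h import *;st();feel(9)"
```

```text
t 28.62 j [-0.126  1.07   0.056  0.057  1.475  1.509] p [ 1.0991 -0.0503  0.4005] zdeg [29.6  -0.46] yaw -3.5 w 0.573 F [-0.2 -0.2 -3.1] 69.3 T [0.055 0.502 0.021]
F [ 0.1  -0.03 -3.6 ] T [ 0.025  0.49  -0.012] sd [0.018 0.019 0.026]  r_x,y: 0.1363 -0.0069 toolz [ 0.514 -0.008 -0.858]
```

Request:
arm_command([
  [-1,[-0.9,0,-0.35],-0.4],
  [-1,[-0.9,0,-0.35],-0.4],
  [-1,[-0.9,0,-0.35],-0.4],
  [-1,[-0.9,0,-0.35],-0.4],
  [-1,[-0.9,0,-0.35],-0.4],
  [-1,[-0.9,0,-0.35],-0.4],
  [-1,[-0.9,0,-0.35],-0.4],
  [-1,[-0.9,0,-0.35],-0.4],
  [-1,[-0.9,0,-0.35],-0.4],
  [-1,[-0.9,0,-0.35],-0.4],
  [-1,[-0.9,0,-0.35],-0.4],
  [-1,[-0.9,0,-0.35],-0.4],
  [-1,[-0.9,0,-0.35],-0.4],
  [-1,[-0.9,0,-0.35],-0.4],
  [-1,[-0.9,0,-0.35],-0.4],
  [-1,[-0.9,0,-0.35],-0.4],
  [-1,[-0.9,0,-0.35],-0.4],
  [-1,[-0.9,0,-0.35],-0.4],
  [-1,[-0.9,0,-0.35],-0.4],
  [-1,[-0.9,0,-0.35],-0.4],
])

```text
time: 30.73
tool_pos: [0.9561, -0.0428, 0.3753]
tool_rot: [0.245, 0.394, 0.879, 0.105]
contact_force: [-1.2, -0.4, -3.4]
gripper_width: 0.576
grasp_force: 69.3
```

Request:
arm_command([
  [-1,[0,0,0],-0.12],
  [-1,[0,0,0],-0.12],
  [-1,[0,0,0],-0.12],
  [-1,[0,0,0],-0.12],
  [-1,[0,0,0],-0.12],
  [-1,[0,0,0],-0.12],
])

```text
time: 31.23
tool_pos: [0.9561, -0.0428, 0.3752]
tool_rot: [0.267, 0.045, 0.963, 0.008]
contact_force: [0.8, -0.2, -3.3]
gripper_width: 0.578
grasp_force: 69.6
```

```bash
python3 -c "from h import *;st();feel(9);need((.68,-.07,.33))"
```

```text
t 31.23 j [-0.139  0.503  0.941  0.069  1.161 -1.627] p [ 0.9561 -0.0428  0.3752] zdeg [29.48 -0.46] yaw 174.0 w 0.578 F [ 0.8 -0.2 -3.3] 69.6 T [0.024 0.512 0.006]
F [-0.21 -0.12 -3.33] T [0.018 0.49  0.   ] sd [0.024 0.013 0.017]  r_x,y: 0.1471 -0.0054 toolz [ 0.515 -0.008 -0.857]
shift to (0.68, -0.07, 0.33) [ 1.707 -0.355 -0.687]
```

Request:
arm_command([
  [-1,[1,-0.21,-0.42],0.4],
  [-1,[1,-0.21,-0.42],0.4],
  [-1,[1,-0.21,-0.42],0.4],
  [-1,[1,-0.21,-0.42],0.4],
  [-1,[1,-0.21,-0.42],0.4],
  [-1,[1,-0.21,-0.42],0.4],
  [-1,[1,-0.21,-0.42],0.4],
  [-1,[1,-0.21,-0.42],0.4],
  [-1,[1,-0.21,-0.42],0.4],
  [-1,[1,-0.21,-0.42],0.4],
  [-1,[1,-0.21,-0.42],0.4],
  [-1,[1,-0.21,-0.42],0.4],
  [-1,[1,-0.21,-0.42],0.4],
  [-1,[1,-0.21,-0.42],0.4],
  [-1,[1,-0.21,-0.42],0.4],
  [-1,[1,-0.21,-0.42],0.4],
  [-1,[1,-0.21,-0.42],0.4],
  [-1,[1,-0.21,-0.42],0.4],
  [-1,[1,-0.21,-0.42],0.4],
  [-1,[1,-0.21,-0.42],0.4],
])

```text
time: 33.35
tool_pos: [0.793, -0.0592, 0.3515]
tool_rot: [0.075, 0.929, 0.255, 0.257]
contact_force: [-0.5, -0.1, -2.4]
gripper_width: 0.578
grasp_force: 69.7
```

```bash
cat >> h.py <<'E'
def rollturn():
    "turn about tool z (units of 2 pi) that makes tool y horizontal, x ahead"
    s=manip.state(); w,x,y,z=s["tool_rot"]; M=Ro.from_quat([x,y,z,w]).as_matrix()
    t=np.array([np.cos(np.radians(-2.7)),np.sin(np.radians(-2.7)),0]); t=M.T@t
    print("turn to ahead",round(np.arctan2(t[1],t[0])/2/np.pi,4))
E
python3 -c "from h import *;st();need((.42,-.06,.32));rollturn()"
```

```text
t 33.35 j [-0.198  0.117  1.448  0.108  1.046  0.808] p [ 0.793  -0.0592  0.3515] zdeg [29.52 -0.47] yaw 34.8 w 0.578 F [-0.5 -0.1 -2.4] 69.7 T [0.037 0.461 0.022]
shift to (0.42, -0.06, 0.32) [-1.93  -1.135 -1.101]
turn to ahead 0.0936
```

Request:
arm_command([
  [-1,[-0.97,-0.57,-0.55],0.094],
  [-1,[-0.97,-0.57,-0.55],0.094],
  [-1,[-0.97,-0.57,-0.55],0.094],
  [-1,[-0.97,-0.57,-0.55],0.094],
  [-1,[-0.97,-0.57,-0.55],0.094],
])

```text
time: 33.77
tool_pos: [0.6025, -0.0605, 0.3339]
tool_rot: [-0.003, 0.964, -0.026, 0.266]
contact_force: [1.3, -0.0, -3.7]
gripper_width: 0.572
grasp_force: 69.6
```

Request:
arm_command([
  [-1,[-1,0.05,-0.54],0],
  [-1,[-1,0.05,-0.54],0],
  [-1,[-1,0.05,-0.54],0],
  [-1,[-1,0.05,-0.54],0],
  [-1,[-1,0.05,-0.54],0],
])

```text
time: 34.18
tool_pos: [0.431, -0.0602, 0.328]
tool_rot: [-0.001, 0.963, -0.023, 0.269]
contact_force: [1.1, 0.5, -2.9]
gripper_width: 0.576
grasp_force: 69.7
```

```bash
python3 -c "from h import *;st();rollturn()"
```

```text
t 34.18 j [-0.435 -0.854  2.225  0.22   1.271  1.173] p [ 0.431  -0.0602  0.328 ] zdeg [29.71 -0.67] yaw -3.0 w 0.576 F [ 1.1  0.5 -2.9] 69.7 T [ 0.032  0.444 -0.01 ]
turn to ahead 0.0004
```

Request:
arm_command([
  [-1,[-0.15,0,-0.08],0],
  [-1,[-0.22,0,-0.12],0],
  [-1,[-0.27,0,-0.15],0],
])

```text
time: 34.43
tool_pos: [0.3882, -0.0588, 0.3263]
tool_rot: [-0.001, 0.963, -0.024, 0.268]
contact_force: [-0.0, -0.6, -2.5]
gripper_width: 0.574
grasp_force: 69.6
```

Request:
arm_command([
  [-1,[-0.2,0,-0.1],0],
])

```text
time: 34.52
tool_pos: [0.3808, -0.0632, 0.3256]
tool_rot: [-0.005, 0.966, -0.023, 0.258]
contact_force: [-0.1, 0.5, -3.1]
gripper_width: 0.576
grasp_force: 69.7
```

Request:
arm_command([
  [-1,[-1,-0.1,-0.45],0],
])

```text
time: 34.6
tool_pos: [0.3737, -0.0674, 0.3264]
tool_rot: [-0.007, 0.969, -0.022, 0.247]
contact_force: [-0.5, -0.0, -3.2]
gripper_width: 0.574
grasp_force: 69.6
```

Request:
arm_command([
  [-1,[-1,-0.1,-0.45],0],
])

```text
time: 34.68
tool_pos: [0.3661, -0.0718, 0.3289]
tool_rot: [-0.01, 0.971, -0.021, 0.236]
contact_force: [-0.7, 0.1, -3.2]
gripper_width: 0.573
grasp_force: 69.6
```

Request:
arm_command([
  [-1,[-1,-0.1,-0.45],0],
])

```text
time: 34.77
tool_pos: [0.3577, -0.0774, 0.3324]
tool_rot: [-0.014, 0.974, -0.02, 0.225]
contact_force: [0.1, -0.5, -3.4]
gripper_width: 0.573
grasp_force: 69.6
```

Request:
arm_command([
  [-1,[-1,-0.1,-0.4],0],
])

```text
time: 34.85
tool_pos: [0.3485, -0.0841, 0.3356]
tool_rot: [-0.018, 0.976, -0.019, 0.214]
contact_force: [0.9, 0.5, -3.1]
gripper_width: 0.574
grasp_force: 69.7
```

Request:
arm_command([
  [-1,[-1,-0.1,-0.4],0],
])

```text
time: 34.93
tool_pos: [0.3381, -0.0921, 0.3391]
tool_rot: [-0.022, 0.979, -0.018, 0.203]
contact_force: [0.1, 0.0, -4.4]
gripper_width: 0.579
grasp_force: 69.7
```

Request:
arm_command([
  [-1,[-1,-0.1,-0.35],0],
])

```text
time: 35.02
tool_pos: [0.3264, -0.1017, 0.3426]
tool_rot: [-0.027, 0.981, -0.016, 0.193]
contact_force: [0.6, -1.0, -3.9]
gripper_width: 0.576
grasp_force: 69.7
```

Request:
arm_command([
  [-1,[-1,-0.1,-0.35],0],
])

```text
time: 35.1
tool_pos: [0.3128, -0.1128, 0.3465]
tool_rot: [-0.033, 0.983, -0.015, 0.183]
contact_force: [0.5, -1.5, -2.9]
gripper_width: 0.572
grasp_force: 69.6
```

Request:
arm_command([
  [-1,[-1,-0.1,-0.3],0],
])

```text
time: 35.18
tool_pos: [0.2973, -0.1255, 0.3501]
tool_rot: [-0.038, 0.984, -0.013, 0.173]
contact_force: [-0.1, -0.9, -2.9]
gripper_width: 0.578
grasp_force: 69.6
```

Request:
arm_command([
  [-1,[-1,-0.1,-0.3],0],
])

```text
time: 35.27
tool_pos: [0.2787, -0.1395, 0.3539]
tool_rot: [-0.045, 0.985, -0.012, 0.165]
contact_force: [0.4, 0.1, -3.3]
gripper_width: 0.573
grasp_force: 69.6
```

```bash
python3 -c "from h import *;st();rollturn()"
```

```text
t 35.27 j [-0.985 -1.011  2.215  0.333  1.808  0.71 ] p [ 0.2787 -0.1395  0.3539] zdeg [18.65  4.84] yaw -2.3 w 0.573 F [ 0.4  0.1 -3.3] 69.6 T [-0.152  0.298  0.003]
turn to ahead 0.0064
```

```bash
python3 -c "from h import *;need((.37,.03,.33),(.335,.03,.33));rollturn()"
```

```text
shift to (0.37, 0.03, 0.33) [ 0.481 -1.116  0.443]
shift to (0.335, 0.03, 0.33) [ 0.26  -1.114  0.367]
turn to ahead 0.0064
```

Request:
arm_command([
  [-1,[0.48,-1,0.44],0.006],
  [-1,[0.48,-1,0.44],0.006],
  [-1,[0.48,-1,0.44],0.006],
  [-1,[0.48,-1,0.44],0.006],
  [-1,[0.48,-1,0.44],0.006],
])

```text
time: 35.68
tool_pos: [0.3709, 0.0148, 0.3286]
tool_rot: [-0.049, 0.985, -0.031, 0.165]
contact_force: [-0.1, -0.8, -3.2]
gripper_width: 0.576
grasp_force: 70.0
```

Request:
arm_command([
  [-1,[-0.15,0,-0.05],0],
  [-1,[-0.22,0,-0.08],0],
])

```text
time: 35.85
tool_pos: [0.339, 0.0164, 0.3286]
tool_rot: [-0.049, 0.986, -0.028, 0.16]
contact_force: [-7.4, -1.4, -4.3]
gripper_width: 0.573
grasp_force: 70.2
```

Request:
arm_command([
  [-1,[-0.25,0,-0.08],0],
])

```text
time: 35.93
tool_pos: [0.3326, 0.0155, 0.3342]
tool_rot: [-0.048, 0.987, -0.03, 0.149]
contact_force: [-0.4, -0.2, -3.6]
gripper_width: 0.575
grasp_force: 69.9
```

Request:
arm_command([
  [-1,[-1,0,-0.3],0],
])

```text
time: 36.02
tool_pos: [0.3253, 0.016, 0.3415]
tool_rot: [-0.048, 0.989, -0.031, 0.138]
contact_force: [0.3, -0.6, -2.5]
gripper_width: 0.573
grasp_force: 69.9
```

Request:
arm_command([
  [-1,[-1,0,-0.25],0],
])

```text
time: 36.1
tool_pos: [0.3179, 0.0171, 0.348]
tool_rot: [-0.048, 0.99, -0.031, 0.126]
contact_force: [0.5, -0.3, -3.5]
gripper_width: 0.573
grasp_force: 69.9
```

Request:
arm_command([
  [-1,[-1,0,-0.25],0],
])

```text
time: 36.18
tool_pos: [0.31, 0.0186, 0.3549]
tool_rot: [-0.047, 0.992, -0.03, 0.114]
contact_force: [-0.2, -0.4, -3.3]
gripper_width: 0.577
grasp_force: 69.9
```

Request:
arm_command([
  [-1,[-1,0,-0.2],0],
])

```text
time: 36.27
tool_pos: [0.3021, 0.0204, 0.3619]
tool_rot: [-0.047, 0.993, -0.03, 0.102]
contact_force: [0.2, -0.7, -3.3]
gripper_width: 0.572
grasp_force: 70.0
```

```bash
python3 -c "from h import *;st();rollturn()"
```

```text
t 36.27 j [-0.308 -1.011  2.188  0.149  1.79   1.368] p [0.3021 0.0204 0.3619] zdeg [11.75  4.97] yaw -4.0 w 0.572 F [ 0.2 -0.7 -3.3] 70.0 T [-0.082  0.184  0.023]
turn to ahead -0.0005
```

Request:
arm_command([
  [-1,[0,-0.75,0.1],0],
  [-1,[0,-0.75,0.1],0],
  [-1,[0,-0.75,0.1],0],
])

```text
time: 36.52
tool_pos: [0.3115, 0.1338, 0.3592]
tool_rot: [-0.048, 0.993, -0.033, 0.104]
contact_force: [1.6, -0.0, -4.0]
gripper_width: 0.573
grasp_force: 70.0
```

Request:
arm_command([
  [-1,[-0.2,0.06,-0.03],0],
])

```text
time: 36.6
tool_pos: [0.2812, 0.135, 0.3509]
tool_rot: [-0.05, 0.994, -0.02, 0.094]
contact_force: [-0.2, -1.1, -6.2]
gripper_width: 0.575
grasp_force: 70.3
```

Request:
arm_command([
  [-1,[-1,0.4,-0.1],0],
])

```text
time: 36.68
tool_pos: [0.2696, 0.1309, 0.3555]
tool_rot: [-0.041, 0.995, -0.025, 0.087]
contact_force: [0.7, -0.3, -3.3]
gripper_width: 0.573
grasp_force: 70.4
```

Request:
arm_command([
  [-1,[-1,0.4,-0.1],0],
])

```text
time: 36.77
tool_pos: [0.2619, 0.1319, 0.3607]
tool_rot: [-0.035, 0.996, -0.028, 0.079]
contact_force: [0.6, 0.2, -3.8]
gripper_width: 0.576
grasp_force: 70.4
```

Request:
arm_command([
  [-1,[-1,0.4,-0.1],0],
])

```text
time: 36.85
tool_pos: [0.2522, 0.1343, 0.3661]
tool_rot: [-0.029, 0.997, -0.029, 0.069]
contact_force: [0.8, -0.5, -2.7]
gripper_width: 0.574
grasp_force: 70.5
```

Request:
arm_command([
  [-1,[-1,0.4,-0.1],0],
])

```text
time: 36.93
tool_pos: [0.2411, 0.1378, 0.3724]
tool_rot: [-0.023, 0.998, -0.03, 0.059]
contact_force: [0.2, 0.1, -3.8]
gripper_width: 0.573
grasp_force: 70.5
```

```bash
python3 -c "from h import *;st();rollturn();need((.4497,-.0064,.25),(.4497,-.0064,.12))"
```

```text
t 36.93 j [ 0.236 -1.011  2.163  0.014  1.864  1.872] p [0.2411 0.1378 0.3724] zdeg [6.79 2.41] yaw -3.6 w 0.573 F [ 0.2  0.1 -3.8] 70.5 T [ 0.01   0.096 -0.021]
turn to ahead -0.0017
shift to (0.4497, -0.0064, 0.25) [1.345 0.919 0.934]
shift to (0.4497, -0.0064, 0.12) [1.244 0.961 1.793]
```

```bash
python3 -c "from h import *;feel(12)"
```

```text
F [-0.15 -0.13 -3.32] T [-0.041  0.066  0.027] sd [0.032 0.025 0.034]  r_x,y: 0.0199 0.0123 toolz [ 0.117  0.042 -0.992]
```

Request:
arm_command([
  [-1,[0.67,0.46,0.45],0],
  [-1,[0.67,0.46,0.45],0],
  [-1,[0.67,0.46,0.45],0],
  [-1,[0.67,0.46,0.45],0],
])

```text
time: 37.87
tool_pos: [0.346, 0.0637, 0.3088]
tool_rot: [-0.022, 0.998, -0.031, 0.056]
contact_force: [-0.4, 1.3, -4.9]
gripper_width: 0.576
grasp_force: 70.1
```

Request:
arm_command([
  [-1,[0.6,0.48,0.9],0],
  [-1,[0.6,0.48,0.9],0],
  [-1,[0.6,0.48,0.9],0],
  [-1,[0.6,0.48,0.9],0],
  [-1,[0.6,0.48,0.9],0],
  [-1,[0.6,0.48,0.9],0],
])

```text
time: 38.37
tool_pos: [0.4445, -0.0062, 0.1808]
tool_rot: [-0.023, 0.998, -0.03, 0.053]
contact_force: [0.3, -0.3, -3.0]
gripper_width: 0.575
grasp_force: 70.2
```

```bash
python3 -c "from h import *;st();feel(6);rollturn();need((.450,-.0064,.065),(.450,-.0064,.0545))"
```

```text
t 38.37 j [-0.22  -0.425  2.158  0.068  1.313  1.397] p [ 0.4445 -0.0062  0.1808] zdeg [6.19 2.5 ] yaw -3.6 w 0.575 F [ 0.3 -0.3 -3. ] 70.2 T [-0.014  0.08   0.025]
F [-0.05  0.05 -3.01] T [-0.026  0.126 -0.015] sd [0.016 0.035 0.013]  r_x,y: 0.042 0.0087 toolz [ 0.12   0.042 -0.992]
turn to ahead -0.0011
shift to (0.45, -0.0064, 0.065) [-0.07   0.048  0.811]
shift to (0.45, -0.0064, 0.0545) [-0.078  0.051  0.88 ]
```

```bash
python3 -c "
from h import *
F,T=feel(15);print(T[:,1].round(3))"
```

```text
F [-0.07 -0.05 -2.88] T [-0.046  0.079 -0.003] sd [0.035 0.024 0.021]  r_x,y: 0.0275 0.0159 toolz [ 0.116  0.042 -0.992]
[0.022 0.071 0.049 0.098 0.087 0.089 0.085 0.08  0.1   0.101 0.06  0.108]
```

Request:
arm_command([
  [-1,[-0.05,0.05,0.7],0],
  [-1,[-0.06,0.05,0.7],0],
  [-1,[-0.07,0.05,0.82],0],
  [-1,[-0.07,0.05,0.86],0],
  [-1,[-0.07,0.05,0.885],0],
  [-1,[-0.07,0.05,0.885],0],
])

```text
time: 39.92
tool_pos: [0.4505, -0.0065, 0.0541]
tool_rot: [-0.023, 0.998, -0.028, 0.056]
contact_force: [-13.6, 2.5, 18.1]
gripper_width: 0.574
grasp_force: 81.1
```

```bash
python3 -c "
from h import *
st()"
```

```text
t 39.92 j [-0.218 -0.225  2.237  0.077  1.03   1.373] p [ 0.4505 -0.0065  0.0541] zdeg [6.45 2.46] yaw -3.4 w 0.574 F [-13.6   2.5  18.1] 81.1 T [ 0.074  1.86  -0.012]
```

Request:
arm_command([
  [1,[0,0,0],0],
  [1,[0,0,0],0],
  [1,[0,0,0],0],
  [1,[0.02,0,-0.15],0],
  [1,[0.04,0,-0.4],0],
  [1,[0.04,0,-0.45],0],
  [1,[0.04,0,-0.45],0],
])

```text
time: 40.5
tool_pos: [0.4511, -0.0105, 0.1237]
tool_rot: [-0.022, 0.997, -0.029, 0.062]
contact_force: [0.5, -1.2, 0.2]
gripper_width: 1.006
grasp_force: 0.0
```

```bash
python3 -c "from h import *;st();wrist_tops();need((.4635,-.1120,.118),(.4635,-.1120,.056));rollturn()"
```

```text
t 40.5 j [-0.227 -0.347  2.202  0.073  1.175  1.377] p [ 0.4511 -0.0105  0.1237] zdeg [7.12 2.32] yaw -3.5 w 1.006 F [ 0.5 -1.2  0.2] 0.0 T [-0.106 -0.002 -0.003]
top [455.1  -5.4] [ 50.6 110.8] 86.9 px (217, 147, 73, 147)
top [468.7 100.2] [ 51.2 110.5] 87.0 px (70, 136, 78, 144)
top [ 462.7 -114.1] [ 51.6 110. ] 87.2 px (367, 128, 86, 152)
shift to (0.4635, -0.112, 0.118) [0.13  0.673 0.005]
shift to (0.4635, -0.112, 0.056) [0.081 0.693 0.415]
turn to ahead -0.0013
```

Request:
arm_command([
  [1,[0.13,0.68,0.0],0],
  [1,[0.13,0.68,0.0],0],
  [1,[0.13,0.68,0.0],0],
  [1,[0.11,0.69,0.25],0],
  [1,[0.08,0.7,0.4],0],
  [1,[0.08,0.7,0.41],0],
  [-1,[0.08,0.7,0.41],0],
  [-1,[0.08,0.7,0.41],0],
  [-1,[0.08,0.7,0.41],0],
  [-1,[0.08,0.7,0.41],0],
  [-1,[0.08,0.7,0.41],0],
])

```text
time: 41.47
tool_pos: [0.4634, -0.1133, 0.0572]
tool_rot: [-0.022, 0.998, -0.028, 0.06]
contact_force: [-1.2, -0.7, 5.4]
gripper_width: 0.572
grasp_force: 63.4
```

```bash
python3 -c "from h import *;st()"
```

```text
t 41.47 j [-0.444 -0.153  2.17   0.102  1.035  1.136] p [ 0.4634 -0.1133  0.0572] zdeg [6.89 2.3 ] yaw -3.4 w 0.572 F [-1.2 -0.7  5.4] 63.4 T [-0.357  0.129 -0.099]
```

Request:
arm_command([
  [-1,[0,0,-0.8],0],
  [-1,[0,0,-0.8],0],
  [-1,[0,0,-0.8],0],
  [-1,[0,0,-0.8],0],
])

```text
time: 41.8
tool_pos: [0.4516, -0.1195, 0.1832]
tool_rot: [-0.02, 0.997, -0.028, 0.065]
contact_force: [1.5, -0.6, -1.6]
gripper_width: 0.575
grasp_force: 64.7
```

Request:
arm_command([
  [-1,[1,-0.25,-0.18],0],
  [-1,[1,-0.25,-0.18],0],
  [-1,[1,-0.25,-0.18],0],
  [-1,[1,-0.25,-0.18],0],
])

```text
time: 42.13
tool_pos: [0.5976, -0.0893, 0.2199]
tool_rot: [-0.023, 0.998, -0.028, 0.058]
contact_force: [-0.1, -1.6, -2.5]
gripper_width: 0.575
grasp_force: 64.8
```

Request:
arm_command([
  [-1,[1,-0.25,-0.18],0],
  [-1,[1,-0.25,-0.18],0],
  [-1,[1,-0.25,-0.18],0],
  [-1,[1,-0.25,-0.18],0],
])

```text
time: 42.47
tool_pos: [0.7454, -0.0618, 0.2648]
tool_rot: [-0.023, 0.998, -0.028, 0.058]
contact_force: [-0.5, 0.3, -2.0]
gripper_width: 0.572
grasp_force: 64.8
```

Request:
arm_command([
  [-1,[1,-0.25,-0.18],0],
  [-1,[1,-0.25,-0.18],0],
  [-1,[1,-0.25,-0.18],0],
  [-1,[1,-0.25,-0.18],0],
])

```text
time: 42.8
tool_pos: [0.8927, -0.0345, 0.3098]
tool_rot: [-0.023, 0.998, -0.028, 0.057]
contact_force: [1.2, -0.2, -2.7]
gripper_width: 0.579
grasp_force: 64.8
```

Request:
arm_command([
  [-1,[0.25,0,-0.05],0],
  [-1,[0.45,0,-0.1],0],
])

```text
time: 42.97
tool_pos: [0.9572, -0.0391, 0.3312]
tool_rot: [-0.023, 0.998, -0.028, 0.056]
contact_force: [1.9, -0.4, -2.6]
gripper_width: 0.575
grasp_force: 64.8
```

Request:
arm_command([
  [-1,[0.2,0,-0.05],0],
])

```text
time: 43.05
tool_pos: [0.9814, -0.0415, 0.3409]
tool_rot: [-0.023, 0.998, -0.028, 0.057]
contact_force: [2.1, -0.7, -2.7]
gripper_width: 0.575
grasp_force: 64.8
```

Request:
arm_command([
  [-1,[0.2,0,-0.05],0],
])

```text
time: 43.13
tool_pos: [0.9987, -0.0432, 0.3478]
tool_rot: [-0.023, 0.998, -0.029, 0.059]
contact_force: [2.3, -0.6, -2.4]
gripper_width: 0.578
grasp_force: 64.8
```

Request:
arm_command([
  [-1,[1,0,-0.15],0],
])

```text
time: 43.22
tool_pos: [1.0099, -0.0445, 0.3452]
tool_rot: [-0.023, 0.997, -0.029, 0.067]
contact_force: [2.5, -2.1, 35.1]
gripper_width: 0.575
grasp_force: 65.5
```

Request:
arm_command([
  [-1,[1,0,-0.15],0],
])

```text
time: 43.3
tool_pos: [1.0163, -0.0454, 0.3314]
tool_rot: [-0.024, 0.997, -0.029, 0.071]
contact_force: [0.9, -0.5, -7.1]
gripper_width: 0.577
grasp_force: 66.2
```

Request:
arm_command([
  [-1,[1,0,-0.15],0],
])

```text
time: 43.38
tool_pos: [1.0231, -0.0463, 0.3372]
tool_rot: [-0.023, 0.995, -0.03, 0.088]
contact_force: [-0.7, 0.3, -3.4]
gripper_width: 0.576
grasp_force: 66.2
```

Request:
arm_command([
  [-1,[1,0,-0.15],0],
])

```text
time: 43.47
tool_pos: [1.0293, -0.0472, 0.345]
tool_rot: [-0.023, 0.994, -0.03, 0.104]
contact_force: [-0.4, 0.2, -2.8]
gripper_width: 0.571
grasp_force: 66.2
```

Request:
arm_command([
  [-1,[1,0,-0.15],0],
])

```text
time: 43.55
tool_pos: [1.0351, -0.0483, 0.3521]
tool_rot: [-0.022, 0.992, -0.03, 0.12]
contact_force: [0.1, -0.5, -2.2]
gripper_width: 0.575
grasp_force: 66.3
```

```bash
python3 -c "from h import *;st()"
```

```text
t 43.55 j [-0.135  1.09   0.057  0.07   1.76   1.517] p [ 1.0351 -0.0483  0.3521] zdeg [13.67  2.12] yaw -3.8 w 0.575 F [ 0.1 -0.5 -2.2] 66.3 T [ 0.01   0.225 -0.002]
```

Request:
arm_command([
  [-1,[1,0,-0.1],0],
])

```text
time: 43.63
tool_pos: [1.0412, -0.0493, 0.3568]
tool_rot: [-0.022, 0.99, -0.03, 0.134]
contact_force: [-0.2, 0.0, -2.8]
gripper_width: 0.58
grasp_force: 66.3
```

Request:
arm_command([
  [-1,[1,0,-0.1],0],
])

```text
time: 43.72
tool_pos: [1.0471, -0.0502, 0.3597]
tool_rot: [-0.022, 0.988, -0.031, 0.147]
contact_force: [0.3, -0.2, -2.6]
gripper_width: 0.575
grasp_force: 66.3
```

Request:
arm_command([
  [-1,[1,0,-0.1],0],
])

```text
time: 43.8
tool_pos: [1.0526, -0.0512, 0.3627]
tool_rot: [-0.021, 0.987, -0.031, 0.159]
contact_force: [-0.9, 0.5, -2.3]
gripper_width: 0.575
grasp_force: 66.3
```

Request:
arm_command([
  [-1,[1,0,0],0],
])

```text
time: 43.88
tool_pos: [1.0592, -0.0521, 0.3645]
tool_rot: [-0.021, 0.984, -0.031, 0.172]
contact_force: [-0.0, 0.3, -2.9]
gripper_width: 0.579
grasp_force: 66.3
```

Request:
arm_command([
  [-1,[1,0,0],0],
])

```text
time: 43.97
tool_pos: [1.0655, -0.0529, 0.3651]
tool_rot: [-0.021, 0.982, -0.031, 0.184]
contact_force: [0.4, 0.5, -3.1]
gripper_width: 0.579
grasp_force: 66.4
```

Request:
arm_command([
  [-1,[1,0,0],0],
])

```text
time: 44.05
tool_pos: [1.0714, -0.0537, 0.3668]
tool_rot: [-0.021, 0.98, -0.032, 0.196]
contact_force: [0.1, -0.0, -3.5]
gripper_width: 0.576
grasp_force: 66.4
```

Request:
arm_command([
  [-1,[1,0,0],0],
])

```text
time: 44.13
tool_pos: [1.0769, -0.0546, 0.3701]
tool_rot: [-0.02, 0.977, -0.032, 0.208]
contact_force: [-0.1, 0.6, -3.0]
gripper_width: 0.578
grasp_force: 66.4
```

Request:
arm_command([
  [-1,[1,0,0],0],
])

```text
time: 44.22
tool_pos: [1.082, -0.0555, 0.3745]
tool_rot: [-0.02, 0.975, -0.032, 0.221]
contact_force: [-0.5, -0.0, -2.9]
gripper_width: 0.575
grasp_force: 66.4
```

Request:
arm_command([
  [-1,[1,0,0],0],
])

```text
time: 44.3
tool_pos: [1.0868, -0.0564, 0.3799]
tool_rot: [-0.02, 0.972, -0.032, 0.233]
contact_force: [0.1, 0.1, -2.8]
gripper_width: 0.575
grasp_force: 66.4
```

Request:
arm_command([
  [-1,[1,0,0],0],
])

```text
time: 44.38
tool_pos: [1.0912, -0.0573, 0.3862]
tool_rot: [-0.019, 0.969, -0.033, 0.245]
contact_force: [1.2, -0.4, -3.2]
gripper_width: 0.578
grasp_force: 66.4
```

Request:
arm_command([
  [-1,[1,0,0],0],
])

```text
time: 44.47
tool_pos: [1.0952, -0.0582, 0.3933]
tool_rot: [-0.019, 0.966, -0.033, 0.257]
contact_force: [-0.1, -0.7, -3.0]
gripper_width: 0.579
grasp_force: 66.4
```

Request:
arm_command([
  [-1,[1,0,0],0],
])

```text
time: 44.55
tool_pos: [1.0988, -0.0591, 0.4011]
tool_rot: [-0.019, 0.962, -0.033, 0.269]
contact_force: [-0.1, -0.9, -3.6]
gripper_width: 0.579
grasp_force: 66.4
```

Request:
arm_command([
  [-1,[1,0,0],0],
])

```text
time: 44.63
tool_pos: [1.102, -0.06, 0.4098]
tool_rot: [-0.018, 0.959, -0.033, 0.281]
contact_force: [0.6, 0.4, -3.8]
gripper_width: 0.575
grasp_force: 66.4
```

```bash
python3 -c "from h import *;st();feel(8);rollturn()"
```

```text
t 44.63 j [-0.143  1.065  0.056  0.094  1.457  1.513] p [ 1.102  -0.06    0.4098] zdeg [30.96  0.95] yaw -5.0 w 0.575 F [ 0.6  0.4 -3.8] 66.4 T [-0.005  0.573 -0.041]
F [-0.21 -0.26 -3.3 ] T [-0.026  0.516  0.002] sd [0.025 0.019 0.04 ]  r_x,y: 0.1564 0.0078 toolz [ 0.537  0.017 -0.843]
turn to ahead -0.0012
```

Request:
arm_command([
  [-1,[-0.9,0,-0.35],-0.4],
  [-1,[-0.9,0,-0.35],-0.4],
  [-1,[-0.9,0,-0.35],-0.4],
  [-1,[-0.9,0,-0.35],-0.4],
  [-1,[-0.9,0,-0.35],-0.4],
  [-1,[-0.9,0,-0.35],-0.4],
  [-1,[-0.9,0,-0.35],-0.4],
  [-1,[-0.9,0,-0.35],-0.4],
  [-1,[-0.9,0,-0.35],-0.4],
  [-1,[-0.9,0,-0.35],-0.4],
  [-1,[-0.9,0,-0.35],-0.4],
  [-1,[-0.9,0,-0.35],-0.4],
  [-1,[-0.9,0,-0.35],-0.4],
  [-1,[-0.9,0,-0.35],-0.4],
  [-1,[-0.9,0,-0.35],-0.4],
  [-1,[-0.9,0,-0.35],-0.4],
  [-1,[-0.9,0,-0.35],-0.4],
  [-1,[-0.9,0,-0.35],-0.4],
  [-1,[-0.9,0,-0.35],-0.4],
  [-1,[-0.9,0,-0.35],-0.4],
])

```text
time: 46.7
tool_pos: [0.9599, -0.0508, 0.3804]
tool_rot: [0.251, 0.4, 0.873, 0.125]
contact_force: [-0.5, -0.2, -3.7]
gripper_width: 0.578
grasp_force: 66.5
```

Request:
arm_command([
  [-1,[0,0,0],-0.11],
  [-1,[0,0,0],-0.11],
  [-1,[0,0,0],-0.11],
  [-1,[0,0,0],-0.11],
  [-1,[0,0,0],-0.11],
  [-1,[0,0,0],-0.11],
])

```text
time: 47.2
tool_pos: [0.9599, -0.0508, 0.3805]
tool_rot: [0.279, 0.081, 0.956, 0.032]
contact_force: [-0.3, -0.3, -2.6]
gripper_width: 0.575
grasp_force: 66.5
```

```bash
python3 -c "from h import *;st();feel(8);need((.68,-.04,.33));rollturn()"
```

```text
t 47.2 j [-0.157  0.5    0.944  0.111  1.14  -1.577] p [ 0.9599 -0.0508  0.3805] zdeg [30.83  0.96] yaw 168.3 w 0.575 F [-0.3 -0.3 -2.6] 66.5 T [-0.032  0.554 -0.001]
F [ 0.08  0.02 -2.8 ] T [-0.006  0.532 -0.007] sd [0.036 0.016 0.023]  r_x,y: 0.1899 0.0023 toolz [ 0.538  0.017 -0.843]
shift to (0.68, -0.04, 0.33) [ 1.741 -0.23  -0.719]
turn to ahead 0.482
```

Request:
arm_command([
  [-1,[1,-0.13,-0.42],0.4],
  [-1,[1,-0.13,-0.42],0.4],
  [-1,[1,-0.13,-0.42],0.4],
  [-1,[1,-0.13,-0.42],0.4],
  [-1,[1,-0.13,-0.42],0.4],
  [-1,[1,-0.13,-0.42],0.4],
  [-1,[1,-0.13,-0.42],0.4],
  [-1,[1,-0.13,-0.42],0.4],
  [-1,[1,-0.13,-0.42],0.4],
  [-1,[1,-0.13,-0.42],0.4],
  [-1,[1,-0.13,-0.42],0.4],
  [-1,[1,-0.13,-0.42],0.4],
  [-1,[1,-0.13,-0.42],0.4],
  [-1,[1,-0.13,-0.42],0.4],
  [-1,[1,-0.13,-0.42],0.4],
  [-1,[1,-0.13,-0.42],0.4],
  [-1,[1,-0.13,-0.42],0.4],
  [-1,[1,-0.13,-0.42],0.4],
  [-1,[1,-0.13,-0.42],0.4],
  [-1,[1,-0.13,-0.42],0.4],
])

```text
time: 49.27
tool_pos: [0.7986, -0.0444, 0.353]
tool_rot: [0.056, 0.934, 0.219, 0.275]
contact_force: [-0.4, -0.6, -2.7]
gripper_width: 0.574
grasp_force: 66.6
```

```bash
python3 -c "from h import *;st();need((.43,.02,.33));rollturn()"
```

```text
t 49.27 j [-0.186  0.115  1.453  0.136  1.019  0.886] p [ 0.7986 -0.0444  0.353 ] zdeg [30.88  0.96] yaw 30.3 w 0.574 F [-0.4 -0.6 -2.7] 66.6 T [-0.004  0.553 -0.007]
shift to (0.43, 0.02, 0.33) [-1.735 -1.352 -1.188]
turn to ahead 0.0832
```

Request:
arm_command([
  [-1,[-0.87,-0.68,-0.59],0.083],
  [-1,[-0.87,-0.68,-0.59],0.083],
  [-1,[-0.87,-0.68,-0.59],0.083],
  [-1,[-0.87,-0.68,-0.59],0.083],
  [-1,[-0.87,-0.68,-0.59],0.083],
])

```text
time: 49.68
tool_pos: [0.6106, -0.012, 0.3394]
tool_rot: [-0.017, 0.96, -0.028, 0.279]
contact_force: [0.1, 0.1, -3.0]
gripper_width: 0.578
grasp_force: 66.5
```

Request:
arm_command([
  [-1,[-1,-0.17,-0.6],0],
  [-1,[-1,-0.17,-0.6],0],
  [-1,[-1,-0.17,-0.6],0],
  [-1,[-1,-0.17,-0.6],0],
  [-1,[-1,-0.17,-0.6],0],
])

```text
time: 50.1
tool_pos: [0.4366, 0.0209, 0.3378]
tool_rot: [-0.016, 0.959, -0.025, 0.282]
contact_force: [0.6, -0.2, -2.1]
gripper_width: 0.579
grasp_force: 66.4
```

Request:
arm_command([
  [-1,[-0.15,0,-0.09],0],
  [-1,[-0.2,0,-0.12],0],
])

```text
time: 50.27
tool_pos: [0.4033, 0.0217, 0.3368]
tool_rot: [-0.016, 0.959, -0.026, 0.282]
contact_force: [-0.3, -0.1, -3.7]
gripper_width: 0.578
grasp_force: 66.5
```

Request:
arm_command([
  [-1,[-0.2,0,-0.12],0],
])

```text
time: 50.35
tool_pos: [0.3928, 0.0244, 0.3374]
tool_rot: [-0.016, 0.962, -0.027, 0.272]
contact_force: [8.3, 0.7, 6.3]
gripper_width: 0.571
grasp_force: 66.5
```

Request:
arm_command([
  [-1,[-1,0,-0.5],0],
])

```text
time: 50.43
tool_pos: [0.3862, 0.0297, 0.338]
tool_rot: [-0.014, 0.965, -0.027, 0.259]
contact_force: [0.7, -0.4, -3.4]
gripper_width: 0.576
grasp_force: 66.5
```

Request:
arm_command([
  [-1,[-1,0,-0.45],0],
])

```text
time: 50.52
tool_pos: [0.3798, 0.0365, 0.3408]
tool_rot: [-0.012, 0.968, -0.028, 0.25]
contact_force: [0.8, -0.4, -3.0]
gripper_width: 0.574
grasp_force: 66.5
```

Request:
arm_command([
  [-1,[-1,0,-0.45],0],
])

```text
time: 50.6
tool_pos: [0.3724, 0.0444, 0.3433]
tool_rot: [-0.009, 0.971, -0.028, 0.238]
contact_force: [0.2, -0.1, -3.7]
gripper_width: 0.573
grasp_force: 66.5
```

Request:
arm_command([
  [-1,[-1,0,-0.4],0],
])

```text
time: 50.68
tool_pos: [0.3644, 0.0537, 0.3454]
tool_rot: [-0.007, 0.973, -0.029, 0.227]
contact_force: [0.5, 0.3, -2.7]
gripper_width: 0.573
grasp_force: 66.5
```

```bash
python3 -c "from h import *;st();rollturn()"
```

```text
t 50.68 j [-0.082 -1.011  2.248  0.036  1.446  1.552] p [0.3644 0.0537 0.3454] zdeg [ 2.539e+01 -1.000e-02] yaw -3.8 w 0.573 F [ 0.5  0.3 -2.7] 66.5 T [ 0.072  0.394 -0.038]
turn to ahead -0.0011
```

Request:
arm_command([
  [-1,[0.03,0.36,0.02],0],
  [-1,[0.03,0.36,0.02],0],
])

```text
time: 50.85
tool_pos: [0.3703, 0.0026, 0.3439]
tool_rot: [-0.007, 0.974, -0.022, 0.227]
contact_force: [0.3, -1.1, -2.7]
gripper_width: 0.576
grasp_force: 66.8
```

Request:
arm_command([
  [-1,[-0.5,0,-0.2],0],
])

```text
time: 50.93
tool_pos: [0.3632, 0.0012, 0.3452]
tool_rot: [-0.006, 0.976, -0.028, 0.214]
contact_force: [0.0, 0.8, -4.3]
gripper_width: 0.579
grasp_force: 66.9
```

Request:
arm_command([
  [-1,[-1,0,-0.4],0],
])

```text
time: 51.02
tool_pos: [0.3559, 0.0046, 0.3504]
tool_rot: [-0.006, 0.979, -0.029, 0.202]
contact_force: [-0.1, 0.3, -2.4]
gripper_width: 0.576
grasp_force: 66.9
```

Request:
arm_command([
  [-1,[-1,0,-0.35],0],
])

```text
time: 51.1
tool_pos: [0.3489, 0.0082, 0.3552]
tool_rot: [-0.005, 0.981, -0.029, 0.19]
contact_force: [-1.3, -1.0, -2.6]
gripper_width: 0.578
grasp_force: 66.9
```

Request:
arm_command([
  [-1,[-1,0,-0.35],0],
])

```text
time: 51.18
tool_pos: [0.3412, 0.0123, 0.3604]
tool_rot: [-0.004, 0.984, -0.029, 0.178]
contact_force: [0.1, 0.0, -2.6]
gripper_width: 0.577
grasp_force: 66.9
```

Request:
arm_command([
  [-1,[-1,0,-0.3],0],
])

```text
time: 51.27
tool_pos: [0.3335, 0.0171, 0.3656]
tool_rot: [-0.003, 0.986, -0.029, 0.166]
contact_force: [-0.1, 0.5, -3.4]
gripper_width: 0.575
grasp_force: 66.9
```

Request:
arm_command([
  [-1,[-1,0,-0.3],0],
])

```text
time: 51.35
tool_pos: [0.3251, 0.0227, 0.3716]
tool_rot: [-0.001, 0.988, -0.03, 0.154]
contact_force: [0.8, 0.1, -3.2]
gripper_width: 0.577
grasp_force: 66.8
```

```bash
python3 -c "from h import *;st();rollturn()"
```

```text
t 51.35 j [-0.204 -1.011  2.181  0.055  1.667  1.44 ] p [0.3251 0.0227 0.3716] zdeg [17.41 -0.38] yaw -3.5 w 0.577 F [ 0.8  0.1 -3.2] 66.8 T [0.079 0.359 0.012]
turn to ahead -0.0019
```

Request:
arm_command([
  [-1,[-0.02,0.24,0.05],0],
])

```text
time: 51.43
tool_pos: [0.3279, -0.0038, 0.3677]
tool_rot: [-0.005, 0.988, -0.015, 0.155]
contact_force: [1.9, -0.8, -1.7]
gripper_width: 0.577
grasp_force: 67.0
```

Request:
arm_command([
  [-1,[-1,0,-0.15],0],
])

```text
time: 51.52
tool_pos: [0.3204, -0.0162, 0.3639]
tool_rot: [0.001, 0.99, -0.032, 0.139]
contact_force: [-0.8, -0.0, -4.5]
gripper_width: 0.577
grasp_force: 66.9
```

Request:
arm_command([
  [-1,[-1,0,-0.15],0],
])

```text
time: 51.6
tool_pos: [0.3128, -0.0129, 0.3672]
tool_rot: [-0.001, 0.991, -0.032, 0.127]
contact_force: [0.5, 0.3, -3.2]
gripper_width: 0.581
grasp_force: 66.8
```

Request:
arm_command([
  [-1,[-1,0,-0.1],0],
])

```text
time: 51.68
tool_pos: [0.3059, -0.011, 0.3701]
tool_rot: [-0.002, 0.993, -0.03, 0.115]
contact_force: [-0.2, 0.7, -2.6]
gripper_width: 0.573
grasp_force: 66.9
```

Request:
arm_command([
  [-1,[-1,0,-0.1],0],
])

```text
time: 51.77
tool_pos: [0.2986, -0.0094, 0.3731]
tool_rot: [-0.002, 0.994, -0.03, 0.102]
contact_force: [0.6, 0.1, -4.1]
gripper_width: 0.579
grasp_force: 66.9
```

Request:
arm_command([
  [-1,[-1,0,-0.05],0],
])

```text
time: 51.85
tool_pos: [0.2915, -0.0079, 0.3757]
tool_rot: [-0.002, 0.996, -0.03, 0.09]
contact_force: [0.6, -0.3, -2.6]
gripper_width: 0.579
grasp_force: 66.9
```

Request:
arm_command([
  [-1,[-1,0,0],0],
])

```text
time: 51.93
tool_pos: [0.2846, -0.0062, 0.3773]
tool_rot: [-0.002, 0.997, -0.03, 0.078]
contact_force: [0.4, -0.0, -3.1]
gripper_width: 0.575
grasp_force: 66.9
```

Request:
arm_command([
  [-1,[-1,0,0],0],
])

```text
time: 52.02
tool_pos: [0.2773, -0.0043, 0.3796]
tool_rot: [-0.001, 0.997, -0.03, 0.065]
contact_force: [0.7, -0.6, -3.1]
gripper_width: 0.575
grasp_force: 66.9
```

Request:
arm_command([
  [-1,[-1,0,0.05],0],
])

```text
time: 52.1
tool_pos: [0.2704, -0.0022, 0.3817]
tool_rot: [-0.001, 0.998, -0.03, 0.053]
contact_force: [0.5, 0.3, -3.1]
gripper_width: 0.573
grasp_force: 66.9
```

Request:
arm_command([
  [-1,[-1,0,0.05],0],
])

```text
time: 52.18
tool_pos: [0.2631, 0.0003, 0.3844]
tool_rot: [-0.001, 0.999, -0.03, 0.04]
contact_force: [0.1, -0.2, -2.9]
gripper_width: 0.576
grasp_force: 66.9
```

```bash
python3 -c "from h import *;st();rollturn();need((.4634,-.1133,.18),(.4634,-.1133,.1))"
```

```text
t 52.18 j [-0.308 -1.011  2.141  0.025  1.935  1.331] p [2.631e-01 3.000e-04 3.844e-01] zdeg [ 4.58 -0.04] yaw -3.4 w 0.576 F [ 0.1 -0.2 -2.9] 66.9 T [-0.025  0.084 -0.018]
turn to ahead -0.0019
shift to (0.4634, -0.1133, 0.18) [1.265 0.683 1.466]
shift to (0.4634, -0.1133, 0.1) [1.222 0.685 1.997]
```

Request:
arm_command([
  [-1,[0.65,0.35,0.7],-0.002],
  [-1,[0.65,0.35,0.7],-0.002],
  [-1,[0.65,0.35,0.7],-0.002],
  [-1,[0.65,0.35,0.7],-0.002],
  [-1,[0.65,0.35,0.7],-0.002],
])

```text
time: 52.6
tool_pos: [0.3658, -0.0586, 0.2814]
tool_rot: [-0.002, 0.999, -0.024, 0.036]
contact_force: [-0.3, 1.1, -4.6]
gripper_width: 0.578
grasp_force: 67.0
```

Request:
arm_command([
  [-1,[0.6,0.34,0.75],0],
  [-1,[0.6,0.34,0.75],0],
  [-1,[0.6,0.34,0.75],0],
  [-1,[0.6,0.34,0.75],0],
  [-1,[0.6,0.34,0.75],0],
  [-1,[0.6,0.34,0.75],0],
])

```text
time: 53.1
tool_pos: [0.4616, -0.1129, 0.1808]
tool_rot: [-0.001, 0.999, -0.023, 0.038]
contact_force: [-0.2, -0.9, -1.9]
gripper_width: 0.578
grasp_force: 67.0
```

```bash
python3 -c "from h import *;st();rollturn();need((.4634,-.1133,.065),(.4634,-.1133,.057))"
```

```text
t 53.1 j [-0.414 -0.311  2.072  0.033  1.31   1.196] p [ 0.4616 -0.1129  0.1808] zdeg [4.41 0.05] yaw -2.7 w 0.578 F [-0.2 -0.9 -1.9] 67.0 T [0.013 0.015 0.037]
turn to ahead 0.0001
shift to (0.4634, -0.1133, 0.065) [-0.047  0.006  0.771]
shift to (0.4634, -0.1133, 0.057) [-0.051  0.006  0.824]
```

Request:
arm_command([
  [-1,[-0.04,0,0.7],0],
  [-1,[-0.04,0,0.7],0],
  [-1,[-0.05,0,0.77],0],
  [-1,[-0.05,0,0.8],0],
  [-1,[-0.05,0,0.83],0],
  [-1,[-0.05,0,0.83],0],
])

```text
time: 53.6
tool_pos: [0.4654, -0.1129, 0.0592]
tool_rot: [-0.0, 0.999, -0.023, 0.041]
contact_force: [-0.3, 0.7, -2.4]
gripper_width: 0.574
grasp_force: 61.9
```

Request:
arm_command([
  [-1,[-0.01,0,0.015],0],
  [-1,[-0.01,0,0.03],0],
])

```text
time: 53.77
tool_pos: [0.4652, -0.1136, 0.0574]
tool_rot: [0.0, 0.999, -0.022, 0.041]
contact_force: [-19.7, 2.8, 34.2]
gripper_width: 0.577
grasp_force: 65.5
```

Request:
arm_command([
  [-1,[0,0,-0.015],0],
  [1,[0,0,-0.015],0],
  [1,[0,0,-0.015],0],
  [1,[0,0,-0.015],0],
  [1,[0.02,0,-0.15],0],
  [1,[0.04,0,-0.45],0],
  [1,[0.04,0,-0.47],0],
])

```text
time: 54.35
tool_pos: [0.4667, -0.1141, 0.1292]
tool_rot: [0.001, 0.999, -0.023, 0.044]
contact_force: [1.7, -1.3, 1.8]
gripper_width: 0.998
grasp_force: 0.0
```

```bash
python3 -c "from h import *;st();wrist_tops();need((.454,-.006,.12),(.454,-.006,.056));rollturn()"
```

```text
t 54.35 j [-0.412 -0.245  2.111  0.034  1.193  1.193] p [ 0.4667 -0.1141  0.1292] zdeg [ 5.05 -0.24] yaw -2.6 w 0.998 F [ 1.7 -1.3  1.8] 0.0 T [-0.047  0.034  0.008]
top [457.8  77.1] [23.5 99. ] 73.5 px (0, 181, 28, 113)
top [457.7  -6.4] [ 51.5 106.3] 87.1 px (74, 172, 76, 129)
top [ 465.6 -113.5] [ 50.5 110.1] 87.5 px (220, 151, 71, 140)
shift to (0.454, -0.006, 0.12) [-0.123 -0.717  0.048]
shift to (0.454, -0.006, 0.056) [-0.161 -0.717  0.473]
turn to ahead 0.0002
```

Request:
arm_command([
  [1,[-0.12,-0.72,0.05],0],
  [1,[-0.12,-0.72,0.05],0],
  [1,[-0.12,-0.72,0.05],0],
  [1,[-0.14,-0.72,0.3],0],
  [1,[-0.16,-0.72,0.46],0],
  [1,[-0.16,-0.72,0.47],0],
  [-1,[-0.16,-0.72,0.47],0],
  [-1,[-0.16,-0.72,0.47],0],
  [-1,[-0.16,-0.72,0.47],0],
  [-1,[-0.16,-0.72,0.47],0],
  [-1,[-0.16,-0.72,0.47],0],
])

```text
time: 55.32
tool_pos: [0.4518, -0.0046, 0.0532]
tool_rot: [-0.0, 0.999, -0.023, 0.042]
contact_force: [-0.4, -1.1, 3.7]
gripper_width: 0.578
grasp_force: 63.5
```

Request:
arm_command([
  [-1,[0,0,-0.75],0],
  [-1,[0,0,-0.75],0],
  [-1,[0,0,-0.75],0],
  [-1,[0,0,-0.75],0],
])

```text
time: 55.65
tool_pos: [0.4448, -0.0046, 0.1712]
tool_rot: [0.0, 0.999, -0.023, 0.046]
contact_force: [1.1, -1.0, -2.0]
gripper_width: 0.575
grasp_force: 65.2
```

Run:
```python
from h import *
st()
p=manip.grab_frame("wrist"); save(p,"w5")
print([(np.round(d["extent"]),round(d["confidence"],2)) for d in manip.search_frame(p,"panel_mid")])
```

```text
t 55.65 j [-0.186 -0.403  2.158  0.015  1.296  1.427] p [ 0.4448 -0.0046  0.1712] zdeg [ 5.28 -0.14] yaw -2.6 w 0.575 F [ 1.1 -1.  -2. ] 65.2 T [ 0.001 -0.073 -0.019]
[(array([ 75.,   2., 319.,  19.]), 0.82)]
```

View pics/w5.png

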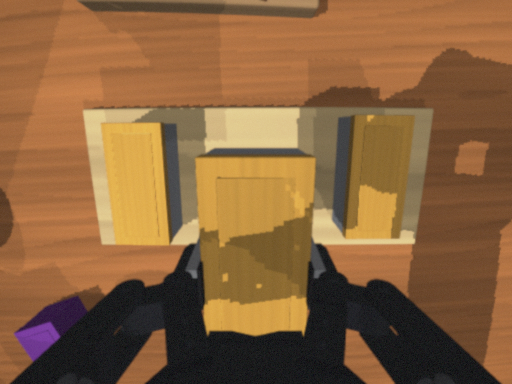

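Request:
arm_command([
  [-1,[0.9,-0.2,-0.15],0],
  [-1,[0.9,-0.2,-0.15],0],
  [-1,[0.9,-0.2,-0.15],0],
  [-1,[0.9,-0.2,-0.15],0],
  [-1,[0.9,-0.2,-0.15],0],
])

```text
time: 56.17
tool_pos: [0.5771, 0.0205, 0.1945]
tool_rot: [-0.001, 0.999, -0.023, 0.038]
contact_force: [-0.4, 0.0, -3.0]
gripper_width: 0.578
grasp_force: 65.2
```

Run:
```python
from h import *
st()
p=manip.grab_frame("wrist"); save(p,"w6")
for d in manip.search_frame(p,"panel_mid"):
    l,t,r,b=d["extent"]; print(np.round(d["extent"]),round(d["confidence"],2),onz(p,(l+r)/2,(t+b)/2,.028))
s=dict(p); s["frame"]=0; import pickle; pickle.dump(s,open("w6.pkl","wb"))
```

```text
t 56.17 j [-0.097 -0.06   1.832  0.008  1.294  1.517] p [0.5771 0.0205 0.1945] zdeg [4.41 0.03] yaw -2.6 w 0.578 F [-0.4  0.  -3. ] 65.2 T [-0.055  0.114 -0.018]
```

View pics/w6.png

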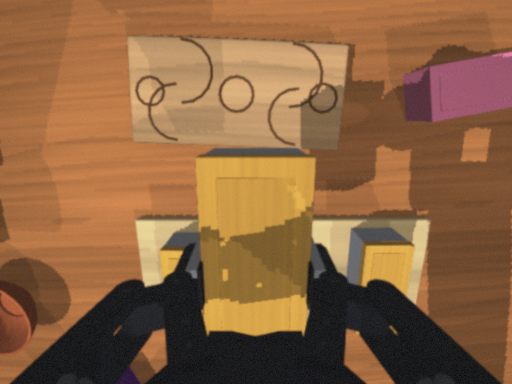

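Run:
```python
from h import *
import pickle
p=pickle.load(open("w6.pkl","rb"))
for q in [(236,93),(128,37),(349,44),(337,149),(134,139)]: print(onz(p,*q,.028).round(4))
c=onz(p,236,93,.028); need((c[0],c[1],.19),(c[0],c[1],.169))
```

```text
[0.6787 0.0367 0.028 ]
[0.7367 0.1393 0.028 ]
[ 0.72   -0.0762  0.028 ]
[ 0.6179 -0.0666  0.028 ]
[0.638  0.1473 0.028 ]
shift to (np.float64(0.6786664979469815), np.float64(0.03673182532805604), 0.19) [ 0.69  -0.142  0.071]
shift to (np.float64(0.6786664979469815), np.float64(0.03673182532805604), 0.169) [ 0.679 -0.141  0.211]
```

Request:
arm_command([
  [-1,[0.25,-0.05,0.07],0],
  [-1,[0.45,-0.1,0.14],0],
  [-1,[0.6,-0.13,0.19],0],
  [-1,[0.66,-0.14,0.21],0],
  [-1,[0.66,-0.14,0.21],0],
  [-1,[0.66,-0.14,0.21],0],
  [-1,[0.66,-0.14,0.21],0],
  [-1,[0.66,-0.14,0.21],0],
])

```text
time: 56.93
tool_pos: [0.6759, 0.0362, 0.173]
tool_rot: [-0.001, 0.999, -0.023, 0.039]
contact_force: [-1.4, 0.8, -2.9]
gripper_width: 0.574
grasp_force: 65.0
```

Run:
```python
from h import *
feel(16); st()
a=[manip.grab_frame(n)["frame"] for n in("scene","side")]
cv2.imwrite("pics/f.png",cv2.cvtColor(np.vstack([a[0][120:330,120:420],a[1][120:330,90:390]]),cv2.COLOR_RGB2BGR))
```

```text
F [-0.07 -0.   -3.29] T [ 0.002  0.114 -0.018] sd [0.018 0.038 0.025]  r_x,y: 0.0348 -0.0006 toolz [ 0.079 -0.    -0.997]
t 57.73 j [-0.057  0.191  1.606  0.005  1.266  1.558] p [0.6771 0.0365 0.1727] zdeg [ 4.5  -0.01] yaw -2.6 w 0.575 F [ 0.9 -0.3 -3. ] 65.0 T [-0.019  0.135  0.018]
```

View pics/f.png

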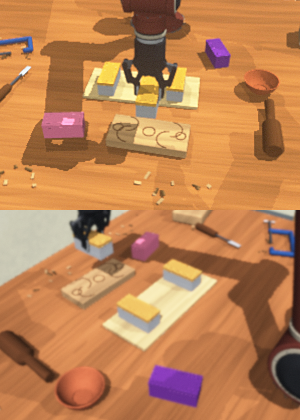

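```bash
python3 -c "
from h import *
print(manip.job_done())"
```

```text
the job is handed in; nothing more can be done
None
```

I judged the middle tin to hold the knob. The job is handed in at about 58 s with that tin held level and still about 10 cm above the panel's middle, and the left and right tins stand upright on the board within about 5 mm of where they stood. The call rests on wrist-torque shifts close to the sensor noise, though the readings taken with that tin level agree.

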